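# Wipe a stop jig clear of chips and show its paint line to the camera in a mirror

### The arm

A 6-joint arm with a two-finger parallel gripper is mounted at the origin on a cart in front of the work surface, level with it; the furniture and walls round the work are solid. World frame = base frame: x ahead of the robot, y to its left, z up, the work surface at z = 0. Lengths are in m, angles in degrees, forces in N, time in s.
With the tool pointing down it reaches from about 0.4 to 0.825 m from the base axis. Payload 7 kg.
Tool frame: the origin (TCP) lies midway between the tips of the shut fingers; the grasp point (between the pads) lies ctrl.tcp_to_grasp behind it (ctrl.tcp_to_grasp is the distance from the TCP to the grasp point, in m); y points along the fingers, z is the direction in which the jaws open and shut, and the axes are right-handed (so a half turn about y gives the same grasp; the last joint's range is limited). The gripper opens to 88 mm and grips with 3 to 60 N. Pads are 19 mm wide; open, the fingers measure 130 mm over their backs; the gripper's body (78 mm by 193 mm) begins 47 mm behind the grasp point.
Start: joints at [-50.128, 20.546, 0.682, 0, -70.136, -16.507], TCP at [0.268, -0.62, 0.227] pointing down, gripper open.
Joint ranges: [-176.03, 176.03], [-82.01, 121.73], [-58.28, 71.71], [-173.87, 95.51], [-174.79, -0.11], [-173.66, 173.66]. Speed limits (degrees/s): [136.94, 136.94, 172.46, 180, 180, 180].

### API

Orientations are given as [roll, pitch, yaw] about the fixed x, y, z axes, in that order (R = Rz(yaw) Ry(pitch) Rx(roll)).
In Python, from plant import ctrl, snapshot, silhouettes gives the robot as it stands.
- The arm moves only by the shell command python3 -m pendant 'ROWS'. ROWS is JSON, a list that holds one entry, the list of rows, each a list of 7 numbers: the shift along the tool's x, y, z in cm, then the turn, a rotation vector about the tool's x, y, z in degrees, then the opening, from 0 (shut) to 1 (fully open). In form: [[[x, y, z, rx, ry, rz, hand], ...]]. A call has 1 to 12 rows; each row shifts and turns the commanded pose from where the row before left it, along the tool's axes as they then stand; what a row does not reach is not made up. A row lasts 1/12 s, in which the tool goes at most 41.7 mm and 7.16 degrees, less where a joint would pass 70% of its speed; a pose out of reach is approached as far as the arm can. A call with a gripper value outside its range is refused whole. The fingers move at their own pace and stop on an object; the grip force is fixed at half the most. Time passes only in rows, so rows that do not move let the fingers close. It gives the time, the measured TCP pose, the force and the opening at its end, in the units of the state.
- ctrl.get_obs(): the state, without advancing time (a new reading comes with each control period).
- snapshot(name): name is "side" or "top" or "wrist"; returns a dict with "image" (420x560x3 uint8, red, green, blue), "camera_matrix" (3x3 intrinsics, pixels), "eye" and "orientation" of the camera in the world; the wrist camera has in their place "mount" (4x4, takes a point from camera to tool coordinates, whose origin is the TCP and whose axes are the tool frame's). Camera axes: x right, y down, z forward; pixel columns grow to the right and rows downward; lengths in m; the calibration is good to about 2 mm. A picture is of the moment at which its call begins: read the wrist's pose just before it. There is no depth.
- ctrl.close_job(): hands the job in, once; it reports no verdict.
Trained networks look in a picture, given as the dict that the camera call returned (one of the last four; its "shot" number tells which), for a name from the list of things; names that differ only in an ending like _2 or _b are one class to them, and where a whole thing is asked for, a point or a joint stands for the part that bears it (a point fixed in the world has none). Each returns a list of dicts, best first, with "confidence" (0 to 1); they miss things now and then, are a little off and sometimes report something else, mostly with a low value. They report only what shows in the picture. A call takes as long as a camera call.
- silhouettes(picture, thing): "mask" (420x560 bool, what is visible of it) and "bbox" ([left, top, width, height] in pixels, round what is visible of it).
The state is a dict: "clock": time; "joint_pos": joint angles; "qvel": joint speeds; "tau": joint torques, N m; "tool_pos": TCP position; "orientation": TCP orientation; "force": force on the tool from outside, world axes, zero at the start; "moment": the same for the moment, N m; "opening": finger opening in m.
Only numpy, scipy, OpenCV 4.12 (cv2) and the standard library are available. Lean on these libraries where they do the work, as an engineer would, in place of code of your own. Each camera call takes 0.05 s, during which the arm holds its last target.

### The job

The red paint line across the foot of the jig's fence tells whether the fence has crept, but wood chips lie over it and the jig's camera can only look at the back of the fence through a mirror. Hold the pine off-cut down flat on the plate and wipe all five chips off the jig's plate with it, then lay the off-cut flat on the bench. Then take the inspection mirror from its wooden rest and finish with it held still in the gripper, clear of jig and rest, its face centred on the camera's focus point behind the fence and turned so that the camera sees the paint line in the middle of the glass; leave the tape measure, the ink bottle and the eraser where they are.

Things in the scene. Friction and masses are not known exactly. Their poses are not given: they have to be found in the camera images.
- stop_jig: Fixed jig: plywood plate with an upright aluminium fence. Origin: on the bench, below the paint line, in the plane of the fence's back face. z up, x out of the back face (away from the robot), y along the fence. Plate: x -0.145 to 0.130, y -0.150 to 0.150, top at z 0.012, bare behind the fence but for the chips. Fence: x -0.020 to 0, y -0.140 to 0.110, top at z 0.057.
- paint_line (a point): Red paint line, 6 mm wide: it runs 28 mm up the fence's back face from the plate and 32 mm out along the plate. This point: on the fence's back face, 16 mm above the plate. Same axes as the jig.
- lens (a point): Centre of the front glass of the jig's small black and silver camera, 155 mm above the plate, looking over the fence down at the focus point. Its 33 mm thick barrel (75 mm long) and thin steel post stand on the plate before the fence, in the left near corner: x below -0.07, y above 0.08, up to z 0.22 in the jig's axes.
- focus (a point): The camera's focus point, in the air behind the fence: x 0.080, y -0.025, z 0.068 in the jig's axes (56 mm above the plate). The mirror's face belongs here. Axes: z up; x points level and, seen from above, halfway between the directions to the lens and to the paint line. An upright mirror centred here and facing along this x shows the line to the camera in its middle.
- off_cut_centre (a point): Pine off-cut, the scraper: 45 mm (x) by 170 mm (y) by 30 mm (z), lying flat on the bench to the left of the jig, loose, 0.14 to 0.24 kg. This point: its centre. Axes: y along its length, z up.
- chip_0_centre (a point): Loose light-brown wood chip, about 15 x 11 x 7 mm, on the plate behind the fence, within 75 mm of it. This point: its centre. It is off the plate when this point lies beyond the plate's outline.
- chip_1_centre (a point): Loose light-brown wood chip, about 15 x 11 x 7 mm, on the plate behind the fence, within 75 mm of it. This point: its centre. It is off the plate when this point lies beyond the plate's outline.
- chip_2_centre (a point): Loose light-brown wood chip, about 15 x 11 x 7 mm, on the plate behind the fence, within 75 mm of it. This point: its centre. It is off the plate when this point lies beyond the plate's outline.
- chip_3_centre (a point): Loose light-brown wood chip, about 15 x 11 x 7 mm, on the plate behind the fence, within 75 mm of it. This point: its centre. It is off the plate when this point lies beyond the plate's outline.
- chip_4_centre (a point): Loose light-brown wood chip, about 15 x 11 x 7 mm, on the plate behind the fence, within 75 mm of it. This point: its centre. It is off the plate when this point lies beyond the plate's outline.
- mirror_handle (a point): Blue handle of the loose inspection mirror (about 140 g): a level bar 112 mm long, 14 mm wide, 16 mm high. This point: the handle's centre, 52 mm above the bench as it lies in the rest. Axes: x along the handle towards the mirror, z up. A thin steel stem leads on to a swivel 110 mm from this point along x.
- mirror_face (a point): Centre of the mirror's glass (black frame 58 mm wide, 50 mm high, 5 mm thick), 17 mm out from the swivel. Axes: x straight out of the reflecting face, z up. With the handle level the glass is upright; its x lies about 45 degrees (30 to 60, differs each time) to the left of the handle's x, seen from above. The stiff swivel keeps the angle as found unless forced.
- tool_rest: Wooden rest, fixed, in which the mirror's handle lies level. Origin: centre of its underside, x along the handle. Base 120 mm (x) by 60 mm (y), 10 mm thick; two uprights 12 mm thick, 48 mm wide (y), at x -0.046 and 0.046, 57 mm high, each with an 18 mm wide, 13 mm deep open-topped notch for the handle. The handle is free between them (80 mm) and lifts straight up.
- tape_measure: Black pocket tape measure, 35 x 93 x 61 mm, loose bystander; origin under its centre.
- ink_bottle: Small black bottle with a pale cap, 46 mm across, 75 mm high, loose bystander; origin under its centre.
- eraser: Eraser in a blue sleeve, 22 x 52 x 12 mm, loose bystander; origin under its centre.

How it is judged (in metres and radians):
On the way, in this order (a step that is already met when the one before it is completed fails the run):
1. the off-cut is held in the gripper down flat on the plate behind the fence (its underside within about 9 mm of the plate), with chips still on the plate (contact force between the fingers and off_cut above 0.5 N and z of off_cut_centre in the frame of stop_jig between 0.022 and 0.036 m and angle between off_cut_centre's own z axis and vertical below 0.15 rad and x of off_cut_centre in the frame of stop_jig between 0 and 0.2 m and not ((y of chip_0_centre in the frame of stop_jig above 0.15 m or y of chip_0_centre in the frame of stop_jig below -0.15 m or x of chip_0_centre in the frame of stop_jig above 0.13 m) and (y of chip_1_centre in the frame of stop_jig above 0.15 m or y of chip_1_centre in the frame of stop_jig below -0.15 m or x of chip_1_centre in the frame of stop_jig above 0.13 m) and (y of chip_2_centre in the frame of stop_jig above 0.15 m or y of chip_2_centre in the frame of stop_jig below -0.15 m or x of chip_2_centre in the frame of stop_jig above 0.13 m) and (y of chip_3_centre in the frame of stop_jig above 0.15 m or y of chip_3_centre in the frame of stop_jig below -0.15 m or x of chip_3_centre in the frame of stop_jig above 0.13 m) and (y of chip_4_centre in the frame of stop_jig above 0.15 m or y of chip_4_centre in the frame of stop_jig below -0.15 m or x of chip_4_centre in the frame of stop_jig above 0.13 m)) and y of off_cut_centre in the frame of stop_jig between -0.15 and 0.15 m), for 0.2 s.
2. all five chips are beyond the plate's outline while the off-cut is still held down at the plate's level behind the line of the fence ((y of chip_0_centre in the frame of stop_jig above 0.15 m or y of chip_0_centre in the frame of stop_jig below -0.15 m or x of chip_0_centre in the frame of stop_jig above 0.13 m) and (y of chip_1_centre in the frame of stop_jig above 0.15 m or y of chip_1_centre in the frame of stop_jig below -0.15 m or x of chip_1_centre in the frame of stop_jig above 0.13 m) and (y of chip_2_centre in the frame of stop_jig above 0.15 m or y of chip_2_centre in the frame of stop_jig below -0.15 m or x of chip_2_centre in the frame of stop_jig above 0.13 m) and (y of chip_3_centre in the frame of stop_jig above 0.15 m or y of chip_3_centre in the frame of stop_jig below -0.15 m or x of chip_3_centre in the frame of stop_jig above 0.13 m) and (y of chip_4_centre in the frame of stop_jig above 0.15 m or y of chip_4_centre in the frame of stop_jig below -0.15 m or x of chip_4_centre in the frame of stop_jig above 0.13 m) and contact force between the fingers and off_cut above 0.5 N and z of off_cut_centre in the frame of stop_jig between 0.022 and 0.036 m and angle between off_cut_centre's own z axis and vertical below 0.15 rad and x of off_cut_centre in the frame of stop_jig between 0 and 0.2 m), for 0.1 s.
3. the off-cut lies flat on the bench, let go (contact force between the fingers and off_cut below 0.05 N and height (world z) of off_cut_centre below 0.024 m and angle between off_cut_centre's own z axis and vertical below 0.1 rad and linear speed of off_cut below 0.02 m/s), for 0.2 s.
4. the mirror is held in the gripper, free of its rest and of the jig (contact force between the fingers and inspection_mirror above 0.5 N and contact force between inspection_mirror and tool_rest below 0.05 N and contact force between inspection_mirror and stop_jig below 0.05 N and height (world z) of mirror_handle above 0.062 m), for 0.2 s.
At the end, for the whole second after the job is handed in: All chips beyond the plate's outline; the off-cut flat on the bench, let go; the mirror held still in the fingers, off rest and jig, face centre within 14 mm of the focus point, facing within 0.10 rad of the direction that shows the line to the camera (all of step 3 and (y of chip_0_centre in the frame of stop_jig above 0.15 m or y of chip_0_centre in the frame of stop_jig below -0.15 m or x of chip_0_centre in the frame of stop_jig above 0.13 m) and (y of chip_1_centre in the frame of stop_jig above 0.15 m or y of chip_1_centre in the frame of stop_jig below -0.15 m or x of chip_1_centre in the frame of stop_jig above 0.13 m) and (y of chip_2_centre in the frame of stop_jig above 0.15 m or y of chip_2_centre in the frame of stop_jig below -0.15 m or x of chip_2_centre in the frame of stop_jig above 0.13 m) and (y of chip_3_centre in the frame of stop_jig above 0.15 m or y of chip_3_centre in the frame of stop_jig below -0.15 m or x of chip_3_centre in the frame of stop_jig above 0.13 m) and (y of chip_4_centre in the frame of stop_jig above 0.15 m or y of chip_4_centre in the frame of stop_jig below -0.15 m or x of chip_4_centre in the frame of stop_jig above 0.13 m) and contact force between the fingers and inspection_mirror above 0.5 N and contact force between inspection_mirror and tool_rest below 0.05 N and contact force between inspection_mirror and stop_jig below 0.05 N and distance between mirror_face and focus below 0.014 m and angle between the x axis of mirror_face and the x axis of focus, either way round below 0.1 rad and x of lens in the frame of mirror_face above 0.1 m and x of paint_line in the frame of mirror_face above 0.03 m and linear speed of inspection_mirror below 0.02 m/s and angular speed of inspection_mirror below 0.15 rad/s); the arm keeps its last pose, push and grip.
It fails at once if the tape measure is pushed more than 20 mm from its place (distance of tape_measure from where it was at the start of the episode above 0.02 m).
It fails at once if the ink bottle is pushed more than 20 mm from its place (distance of ink_bottle from where it was at the start of the episode above 0.02 m).
It fails at once if the eraser is pushed more than 20 mm from its place (distance of eraser from where it was at the start of the episode above 0.02 m).
It also fails if it takes over 70 s, if anything falls off the work surface, if the arm or the gripper's body presses on something with over 40 N, if the wrist force passes 120 N, or if a joint passes its speed limit or range.

## Working session

There is one attempt and no reset: what is moved stays moved. The work goes in short steps, Python scripts to look and compute and a shell command to move; the robot and the scene stay as the last step left them, time stands still between calls to the robot, and variables do not carry over. Pictures are saved under pics/ and viewed, and the job is handed in when it is done.

```bash
ls; mkdir -p pics
python3 - <<'E'
from plant import ctrl, snapshot, silhouettes
import cv2,json
print(ctrl.get_obs(), ctrl.tcp_to_grasp)
for n in ["side","top","wrist"]:
    s=snapshot(n); cv2.imwrite(f"pics/a_{n}.png",s["image"][:,:,::-1]); print(n,{k:v for k,v in s.items() if k!="image"})
E
```

```text
pics
{'clock': 0.0, 'joint_pos': array([-5.01282698e+01,  2.05914250e+01,  6.32993132e-01, -2.12583425e-02,
       -7.01351032e+01, -1.65068069e+01]), 'qvel': array([ 0.03138891,  0.0457906 , -0.00753629, -0.08206395,  0.04556326,
        0.01137012]), 'tau': array([-1.67032135e-04, -5.82702613e+01,  2.93050861e+01,  6.99724317e+00,
        6.79077086e-03, -1.48189620e-04]), 'tool_pos': array([ 0.26747806, -0.61920212,  0.22561329]), 'orientation': array([-8.99046413e+01,  7.41835011e-03,  2.33576895e+01]), 'force': array([ 0.10635072, -0.82233661,  0.0781605 ]), 'moment': array([ 0.00893586,  0.02541506, -0.02558598]), 'opening': 0.08760490897465507} 0.0188
side {'camera_matrix': array([[412.81274916,   0.        , 281.03492193],
       [  0.        , 412.81274916, 205.16351117],
       [  0.        ,   0.        ,   1.        ]]), 'eye': array([0.02344825, 0.81552621, 0.59133998]), 'orientation': array([-115.7614861 ,   -0.85040696, -145.0810726 ]), 'shot': 1}
top {'camera_matrix': array([[442.42845698,   0.        , 291.90241731],
       [  0.        , 442.42845698, 202.28174717],
       [  0.        ,   0.        ,   1.        ]]), 'eye': array([0.32899542, 0.02177483, 1.59564949]), 'orientation': array([-1.70895702e+02,  1.24300540e-01, -9.07595696e+01]), 'shot': 2}
wrist {'camera_matrix': array([[378.82817676,   0.        , 274.64054307],
       [  0.        , 378.82817676, 213.8203924 ],
       [  0.        ,   0.        ,   1.        ]]), 'mount': array([[-4.54461076e-04,  9.58664503e-01,  2.84538512e-01,
        -7.67930187e-02],
       [ 2.97127975e-04, -2.84538399e-01,  9.58664598e-01,
        -1.58508382e-01],
       [ 9.99999853e-01,  5.20220097e-04, -1.55534415e-04,
        -2.44310074e-05],
       [ 0.00000000e+00,  0.00000000e+00,  0.00000000e+00,
         1.00000000e+00]]), 'shot': 3}
```

View pics/a_side.png

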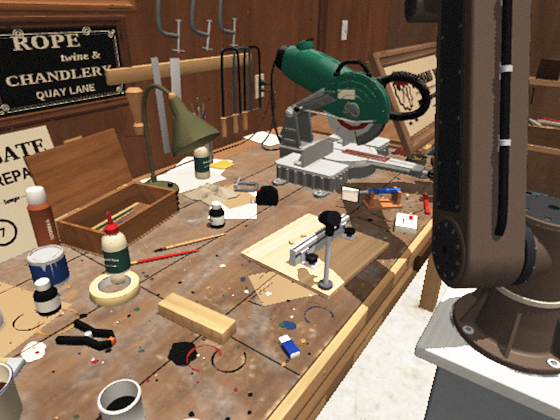

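View pics/a_top.png

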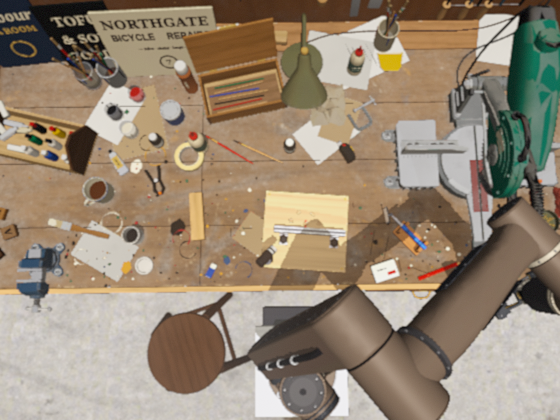

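View pics/a_wrist.png

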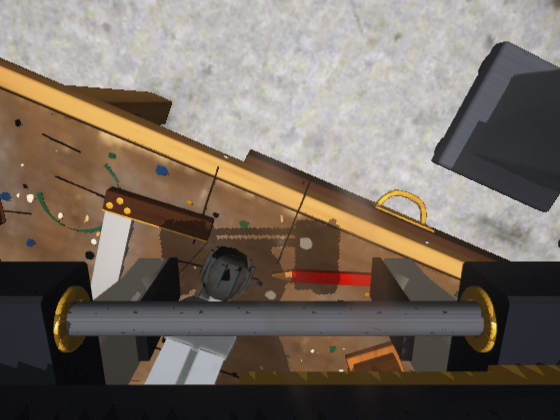

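The top and side views show the plate at about (306,232) in top, the off-cut at (196,217), the rest with its blue handle at (409,238), the tape at (346,152), the ink bottle at (289,145) and the eraser at (211,270). The wrist camera sees only the vice saw's foot and the bench edge. Next I run the networks and compute geometry.

```bash
cat > h.py <<'E'
from plant import ctrl, snapshot, silhouettes
import numpy as np, cv2
from scipy.spatial.transform import Rotation as R
def rot(o): return R.from_euler('xyz',o,degrees=True).as_matrix()
def cam(s,obs=None):
    K=s["camera_matrix"]
    if "eye" in s: return K,rot(s["orientation"]),np.array(s["eye"])
    T=np.eye(4);T[:3,:3]=rot(obs["orientation"]);T[:3,3]=obs["tool_pos"]
    M=T@s["mount"]; return K,M[:3,:3],M[:3,3]
def pix2w(c,uv,z):
    K,Rc,e=c; d=Rc@np.linalg.solve(K,np.array([uv[0],uv[1],1.])); return e+d*(z-e[2])/d[2]
def proj(c,P):
    K,Rc,e=c; p=(np.atleast_2d(P)-e)@Rc; q=p@K.T; return q[:,:2]/q[:,2:]
E
cat > d1.py <<'E'
from h import *
names=["stop_jig","off_cut_centre","chip_0_centre","mirror_handle","mirror_face","tool_rest","tape_measure","ink_bottle","eraser","paint_line","lens"]
for n in ["top","side"]:
    s=snapshot(n); c=cam(s)
    for t in names:
        for d in silhouettes(s,t)[:6]:
            m=d["mask"]; ys,xs=np.nonzero(m)
            if len(xs)<3: continue
            r=cv2.minAreaRect(np.stack([xs,ys],1).astype(np.float32))
            print(n,t,round(d["confidence"],2),d["bbox"],"c",xs.mean().round(1),ys.mean().round(1),len(xs),"w@z.02",pix2w(c,(xs.mean(),ys.mean()),.02)[:2].round(3))
            if n=="top" and t in("stop_jig","off_cut_centre","tool_rest","mirror_handle"): print("   rect",[pix2w(c,p,.012 if t=="stop_jig" else .03 if t[0]=='o' else .05)[:2].round(3).tolist() for p in cv2.boxPoints(r)])
    im=s["image"]
    x0,y0=(160,120) if n=="top" else (150,150)
    cr=im[y0:y0+180,x0:x0+290]; cv2.imwrite(f"pics/b_{n}.png",cv2.resize(cr,None,fx=2.75,fy=2.75,interpolation=cv2.INTER_CUBIC)[:,:,::-1])
E
python3 d1.py
```

```text
top stop_jig 0.83 [259.3, 190.8, 86.9, 80.8] c 303.8 231.7 6429 w@z.02 [ 0.475 -0.019]
   rect [[0.353, 0.157], [0.629, 0.139], [0.604, -0.185], [0.328, -0.158]]
top off_cut_centre 0.7 [189.0, 191.5, 17.8, 45.3] c 196.4 216.3 673 w@z.02 [0.535 0.365]
   rect [[0.621, 0.395], [0.623, 0.344], [0.45, 0.331], [0.448, 0.382]]
top chip_0_centre 0.46 [384.2, 207.4, 6.3, 18.3] c 386.1 215.6 48 w@z.02 [ 0.528 -0.316]
top mirror_handle 0.66 [385.9, 206.6, 38.6, 43.0] c 403.0 228.6 206 w@z.02 [ 0.481 -0.374]
   rect [[0.53, -0.281], [0.555, -0.306], [0.415, -0.441], [0.39, -0.416]]
top mirror_handle 0.28 [339.5, 143.3, 11.9, 21.4] c 345.7 151.5 251 w@z.02 [ 0.768 -0.178]
   rect [[0.792, -0.137], [0.812, -0.178], [0.733, -0.213], [0.712, -0.173]]
top mirror_face 0.59 [382.9, 207.9, 10.1, 17.8] c 386.3 215.3 98 w@z.02 [ 0.53  -0.316]
top mirror_face 0.33 [386.7, 207.5, 38.0, 41.5] c 403.0 228.8 200 w@z.02 [ 0.48  -0.373]
top tool_rest 0.55 [390.9, 222.8, 35.6, 33.7] c 407.9 238.7 368 w@z.02 [ 0.445 -0.389]
   rect [[0.468, -0.327], [0.508, -0.372], [0.422, -0.447], [0.382, -0.402]]
top tape_meas
[... 774 characters left out ...]
]
side mirror_face 0.37 [340.2, 186.9, 61.1, 15.2] c 362.8 192.7 424 w@z.02 [ 0.526 -0.408]
side tool_rest 0.56 [364.5, 188.8, 37.7, 21.2] c 382.2 201.3 537 w@z.02 [ 0.445 -0.382]
side tape_measure 0.56 [253.4, 185.9, 22.6, 22.5] c 267.2 196.2 418 w@z.02 [ 0.771 -0.189]
side ink_bottle 0.8 [210.1, 201.2, 16.8, 29.8] c 216.5 215.4 388 w@z.02 [0.81  0.014]
side ink_bottle 0.62 [240.5, 211.1, 148.9, 84.9] c 317.2 252.3 7031 w@z.02 [0.459 0.014]
side eraser 0.71 [279.5, 337.2, 20.5, 18.4] c 289.2 347.6 313 w@z.02 [0.334 0.33 ]
side paint_line 0.82 [242.2, 210.4, 145.5, 85.6] c 317.0 252.2 7102 w@z.02 [0.46  0.013]
side lens 0.89 [241.1, 210.6, 147.9, 91.6] c 317.2 252.2 7140 w@z.02 [0.459 0.013]
```

View pics/b_top.png

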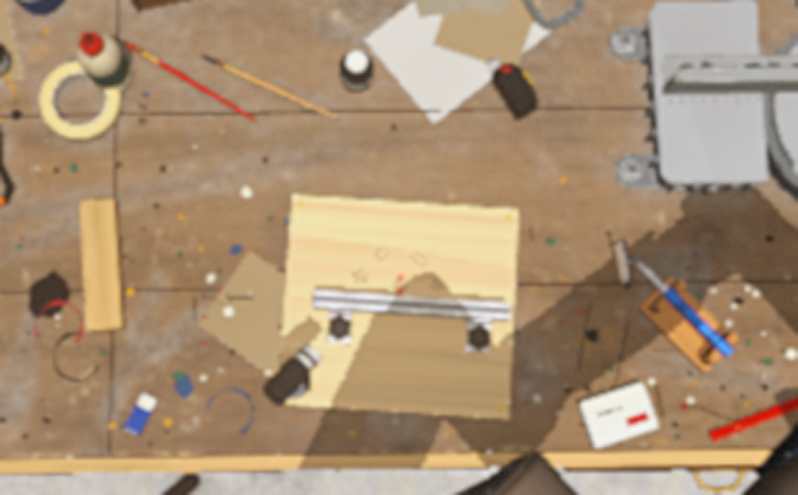

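View pics/b_side.png

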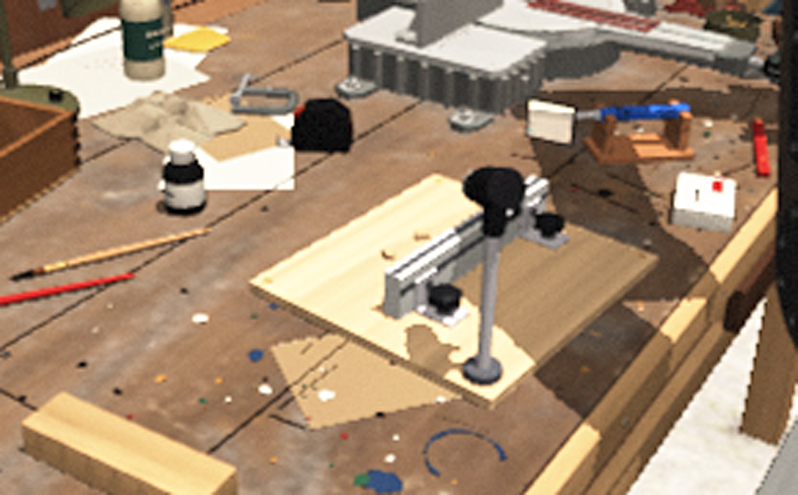

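Top zoom: plate corners are near (293,196), (518,209), (510,418), (285,405). Chips show behind the fence at (381,254), (418,258) and (359,274), with the red line at (400,285). The mirror's glass is at (622,262). Next I move over the jig for a closer look.

```bash
python3 -m pendant '[[[2.5,-1.5,2.1,0,0,0,1],[2.5,-1.5,2.1,0,0,0,1],[2.5,-1.5,2.1,0,0,0,1],[2.5,-1.5,2.1,0,0,0,1],[2.5,-1.5,2.1,0,0,0,1],[2.5,-1.5,2.1,0,0,0,1],[2.5,-1.5,2.1,0,0,0,1],[2.5,-1.5,2.1,0,0,0,1],[2.5,-1,2.1,0,0,0,1],[2.5,-0.5,2.1,0,0,0,1],[2.5,0,2.1,0,0,0,1],[2.5,0,2.1,0,0,0,1]]]'
python3 -m pendant '[[[2.5,0,2.1,0,0,0,1],[2.5,0,2.1,0,0,0,1],[2.5,0,2.1,0,0,0,1],[2.5,0,2.1,0,0,0,1],[0,0,0,0,6.5,0,1],[0,0,0,0,6.5,0,1],[0,0,0,0,6.5,0,1],[0,0,0,0,6.5,0,1],[0,0,0,0,0,0,1],[0,0,0,0,0,0,1]]]'
cat > w.py <<'E'
import sys
from h import *
n=sys.argv[1]; o=ctrl.get_obs(); s=snapshot("wrist"); c=cam(s,o)
cv2.imwrite(f"pics/{n}.png",s["image"][:,:,::-1])
np.savez(f"{n}.npz",K=c[0],R=c[1],e=c[2],im=s["image"])
print(o["clock"],o["tool_pos"].round(4),o["orientation"].round(2),o["joint_pos"].round(1),o["opening"])
for t in sys.argv[2:]:
    for d in silhouettes(s,t)[:7]:
        ys,xs=np.nonzero(d["mask"])
        if len(xs)<3: continue
        p=(xs.mean(),ys.mean())
        print(t,round(d["confidence"],2),np.round(p,1),len(xs),"z.015",pix2w(c,p,.015)[:2].round(4))
E
python3 w.py c1 stop_jig chip_0_centre mirror_handle mirror_face tool_rest
```

```text
clock: 2.35
tool_pos: [0.4437, -0.2678, 0.3624]
orientation: [-90.1, -0.1, 23.4]
force: [1.0, 0.1, -0.8]
opening: 0.0874
clock: 3.18
tool_pos: [0.5016, -0.1525, 0.3617]
orientation: [-90.0, -0.0, -2.4]
force: [0.5, -0.0, 0.1]
opening: 0.0878
3.1833 [ 0.5016 -0.1525  0.3617] [-9.00e+01 -1.00e-02 -2.43e+00] [  4.5   2.7  -4.8   0.  -82.5 -97. ] 0.08779602848171643
stop_jig 0.81 [379.5 126.7] 49701 z.015 [ 0.4622 -0.0142]
chip_0_centre 0.46 [334.6 162.7] 91 z.015 [ 0.5069 -0.0724]
mirror_handle 0.78 [102.5 156.6] 2551 z.015 [ 0.4857 -0.3811]
mirror_handle 0.62 [379.3 126.5] 49428 z.015 [ 0.4621 -0.0145]
mirror_face 0.57 [151.6 191.5] 759 z.015 [ 0.5359 -0.3223]
tool_rest 0.65 [ 88.1 125.3] 3656 z.015 [ 0.4445 -0.3929]
```

View pics/c1.png

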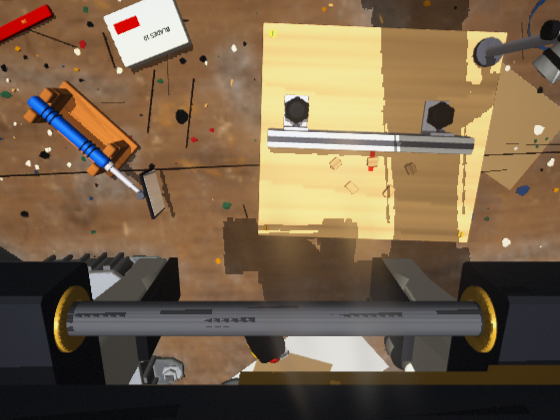

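The wrist view shows the plate with corners near (264,24), (259,233), (467,242) and five chips at about (336,163), (372,161), (351,187), (386,191) and (410,168). The red line is at (372,160). The mirror and rest are on the left, with the glass edge at (150,193).

Run:
```python
import cv2
im=cv2.imread("pics/c1.png")
cv2.imwrite("pics/c1z.png",cv2.resize(im[10:260,245:515],None,fx=2.4,fy=2.4,interpolation=cv2.INTER_CUBIC)[:600])
cv2.imwrite("pics/c1m.png",cv2.resize(im[75:225,15:195],None,fx=4,fy=4,interpolation=cv2.INTER_CUBIC))
```

```text
(no output)
```

View pics/c1z.png

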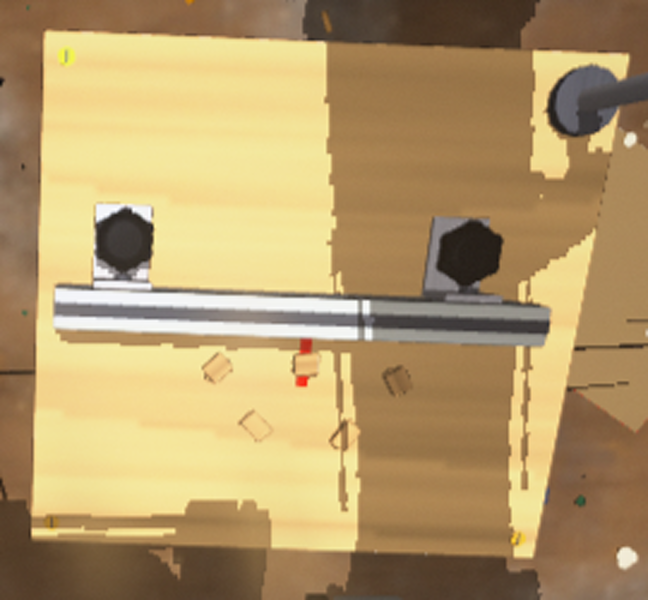

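View pics/c1m.png

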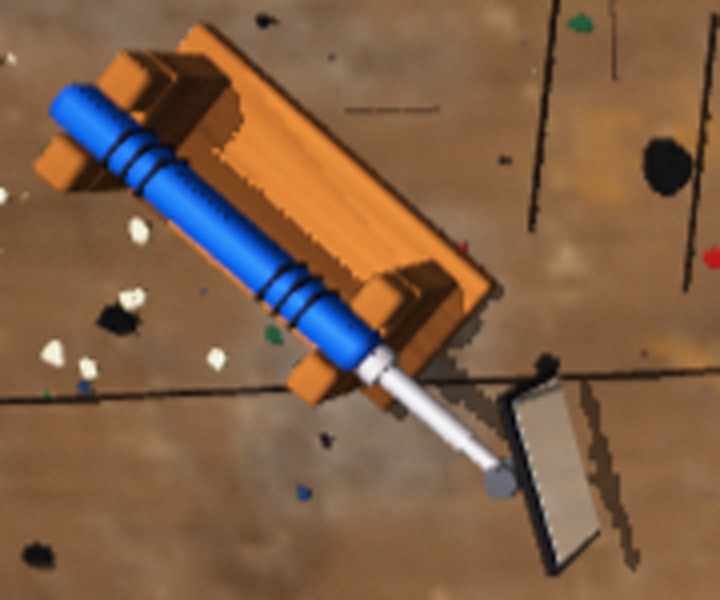

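```bash
cat > fit.py <<'E'
from h import *
from scipy.optimize import least_squares
d=np.load("c1.npz"); c=(d["K"],d["R"],d["e"])
z=np.array([[44,31],[33,540],[535,556],[629,54]])/2.4+[245,10]
P=np.array([[-.145,-.15,.012],[.13,-.15,.012],[.13,.15,.012],[-.145,.15,.012]])
def tw(p,P): 
    a=p[2]; return np.stack([p[0]+P[:,0]*np.cos(a)-P[:,1]*np.sin(a),p[1]+P[:,0]*np.sin(a)+P[:,1]*np.cos(a),P[:,2]],1)
# rays on plane
W=np.array([pix2w(c,q,.012) for q in z])
f=lambda p:(tw(p,P)-W)[:,:2].ravel()
r=least_squares(f,[.44,-.02,-.05]); p=r.x
print("jig",p[:2].round(4),np.degrees(p[2]).round(2)); print((f(p)*1000).round(1))
np.save("jig.npy",p)
F=np.array([[-.02,-.14,.057],[0,-.14,.057],[0,.11,.057],[-.02,.11,.057],[0,0,.012],[.032,0,.012],[0,0,.028],[.08,-.025,.012]])
print(((proj(c,tw(p,F))-[245,10])*2.4).round(0).tolist())
for q in [(217,368),(306,364),(256,426),(346,434),(398,380)]:
    w=pix2w(c,np.array(q)/2.4+[245,10],.0155); a=p[2]; dd=w[:2]-p[:2]
    print("chip jig",np.round([dd@[np.cos(a),np.sin(a)],dd@[-np.sin(a),np.cos(a)]],3))
# other cams
for n in ["top","side"]:
    s=snapshot(n); cc=cam(s); im=s["image"][:,:,::-1].copy()
    for Q in [P[[0,1,2,3,0]],F[[0,1,2,3,0]]]:
        cv2.polylines(im,[np.round(proj(cc,tw(p,Q))*8).astype(int)],False,(0,0,255),1,shift=3)
    x0,y0=(250,180) if n=="top" else (230,180)
    cv2.imwrite(f"pics/f_{n}.png",cv2.resize(im[y0:y0+130,x0:x0+170],None,fx=4.5,fy=4.5))
E
python3 fit.py
```

```text
jig [ 0.4885 -0.0208] -4.3
[-0.3 -0.4  0.7 -0.7  0.6  0.1 -0.9  1. ]
[[55.0, 289.0], [53.0, 330.0], [546.0, 346.0], [553.0, 306.0], [308.0, 329.0], [301.0, 386.0], [315.0, 332.0], [250.0, 467.0]]
chip jig [ 0.023 -0.049]
chip jig [0.019 0.   ]
chip jig [ 0.055 -0.024]
chip jig [0.058 0.027]
chip jig [0.026 0.053]
```

View pics/f_top.png

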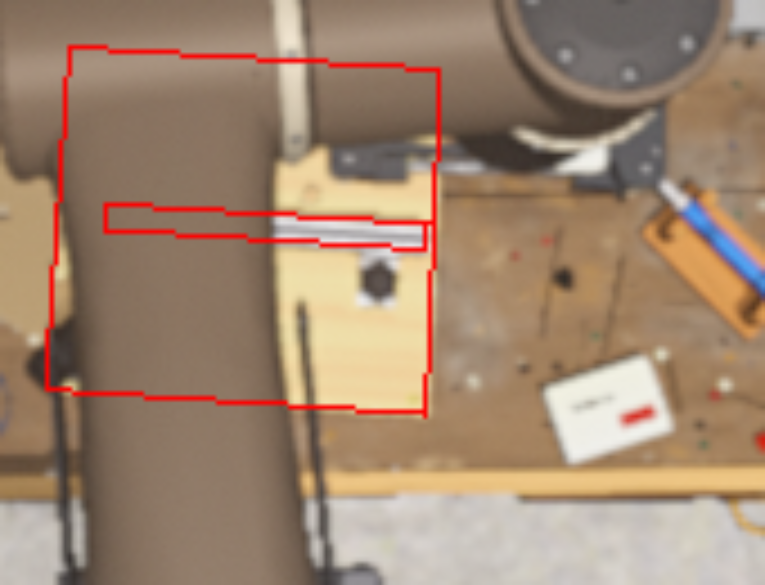

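View pics/f_side.png

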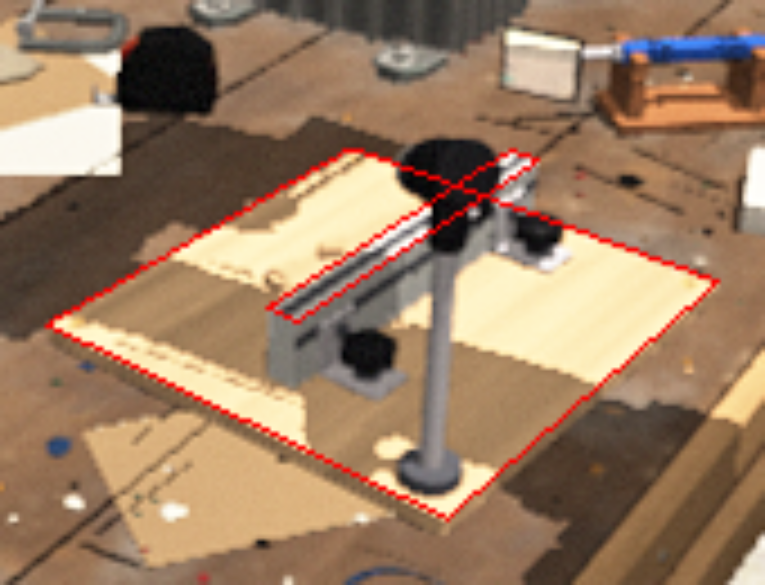

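```bash
python3 -m pendant '[[[0.2,0,3.8,0,0,0,1],[0.2,0,3.8,0,0,0,1],[0.2,0,3.8,0,0,0,1],[0.2,0,3.8,0,0,0,1],[0.2,0,3.8,0,0,0,1],[0.2,0,3.8,0,0,0,1],[0.2,0,3.8,0,0,0,1],[0.2,0,3.8,0,0,0,1],[0.2,0,3.8,0,0,0,1],[0.2,0,3.8,0,0,0,1],[0.2,0,3.8,0,0,0,1],[0.2,0,3.8,0,0,0,1]]]'
python3 -m pendant '[[[0,0,0,0,0,0,1],[0,0,0,0,0,0,1]]]'
python3 w.py c2 off_cut_centre
```

```text
clock: 4.58
tool_pos: [0.5464, 0.3038, 0.3617]
orientation: [-90.0, -0.0, -2.6]
force: [0.5, -0.4, 0.3]
opening: 0.0877
clock: 4.75
tool_pos: [0.5463, 0.3038, 0.3601]
orientation: [-90.1, 0.1, -2.5]
force: [0.3, -1.1, -0.6]
opening: 0.0878
4.75 [0.5463 0.3038 0.3601] [-9.009e+01  9.000e-02 -2.470e+00] [  46.9   12.9    7.1   -0.   -84.3 -139.4] 0.08776315370151805
off_cut_centre 0.74 [322.3 150.9] 4840 z.015 [0.5345 0.3669]
```

View pics/c2.png

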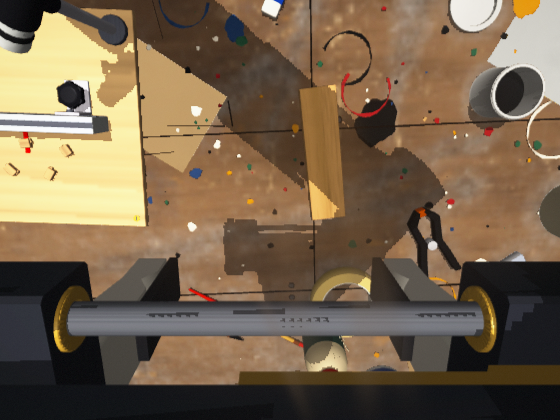

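The off-cut lies at about (301–344, 86–220) and is slightly turned. I zoom for its edges.

Run:
```python
import cv2
im=cv2.imread("pics/c2.png")
cv2.imwrite("pics/c2z.png",cv2.resize(im[75:230,280:365],None,fx=3.8,fy=3.8,interpolation=cv2.INTER_CUBIC))
```

```text
(no output)
```

View pics/c2z.png

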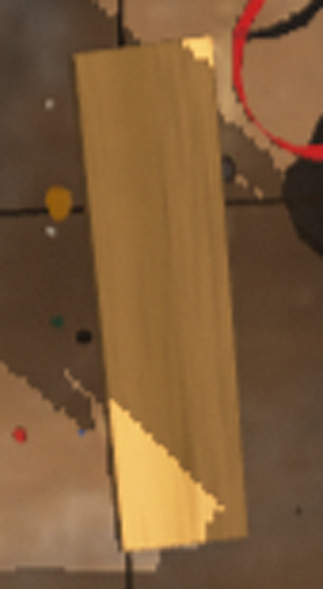

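Run:
```python
from h import *
d=np.load("c2.npz"); c=(d["K"],d["R"],d["e"])
z=np.array([[76,54],[213,37],[246,536],[124,551]])/3.8+[280,75]
W=np.array([pix2w(c,q,.03) for q in z]);print(W.round(4)); m=W.mean(0);print(m)
print(np.linalg.norm(W[0]-W[1]),np.linalg.norm(W[2]-W[3]),np.linalg.norm(W[1]-W[2]))
v=W[2]+W[3]-W[0]-W[1]; a=np.degrees(np.arctan2(v[1],v[0]));print("yaw",a)
o=ctrl.get_obs(); t=np.radians(o["orientation"][2]); dd=m-o["tool_pos"]
print("tool x,z cm",100*(dd[0]*np.cos(t)+dd[1]*np.sin(t)),100*(-dd[0]*np.sin(t)+dd[1]*np.cos(t)))
```

```text
[[0.4562 0.3383 0.03  ]
 [0.4529 0.3824 0.03  ]
 [0.6211 0.3947 0.03  ]
 [0.6249 0.3514 0.03  ]]
[0.53875486 0.36668908 0.03      ]
0.0442580362364407 0.04344652400941512 0.16870827347111833
yaw 4.2915753952538775
tool x,z cm -1.0663307288075872 6.461965567712339
```

```bash
python3 -m pendant '[[[-0.5,0,3.2,0,0,0,1],[-0.57,0,3.26,0,0,0,1],[0,0,0,0,-6.8,0,1],[0,3,0,0,0,0,1],[0,3,0,0,0,0,1],[0,3,0,0,0,0,1],[0,3,0,0,0,0,1],[0,3,0,0,0,0,1],[0,3,0,0,0,0,1],[0,3,0,0,0,0,1],[0,3,0,0,0,0,1]]]'
python3 -m pendant '[[[0,3,0,0,0,0,1],[0,3,0,0,0,0,1],[0,2,0,0,0,0,1],[0,1,0,0,0,0,1],[0,1,0,0,0,0,1],[0,0,0,0,0,0,1],[0,0,0,0,0,0,1]]]'
python3 w.py c3
```

```text
clock: 5.77
tool_pos: [0.5393, 0.3654, 0.1214]
orientation: [-89.9, -0.1, 4.1]
force: [0.2, -0.1, 0.5]
opening: 0.0877
clock: 6.35
tool_pos: [0.5394, 0.3669, 0.0225]
orientation: [-90.0, -0.0, 4.2]
force: [-0.2, 0.3, 1.0]
opening: 0.0877
6.35 [0.5394 0.3669 0.0225] [-8.997e+01 -5.000e-02  4.150e+00] [  51.3   29.   -15.4    0.   -45.5 -137.2] 0.08769856592129036
```

View pics/c3.png

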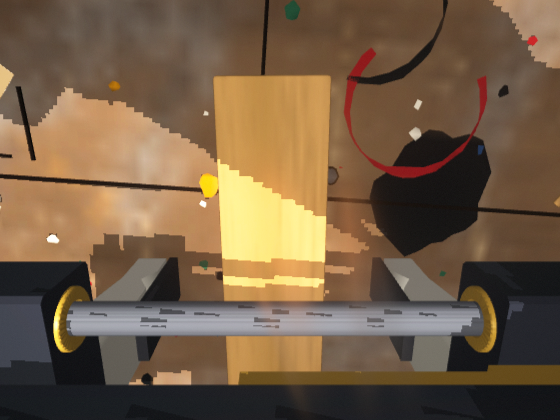

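The off-cut sits centred and parallel between the fingers, at columns 220–325. I go down 12 mm more, close, then lift.

```bash
python3 -m pendant '[[[0,0.6,0,0,0,0,1],[0,0.6,0,0,0,0,1],[0,0,0,0,0,0,1],[0,0,0,0,0,0,0.3],[0,0,0,0,0,0,0.3],[0,0,0,0,0,0,0.3],[0,0,0,0,0,0,0.3],[0,0,0,0,0,0,0.3],[0,0,0,0,0,0,0.3],[0,0,0,0,0,0,0.3],[0,0,0,0,0,0,0.3],[0,0,0,0,0,0,0.3]]]'
```

```text
clock: 7.4
tool_pos: [0.5388, 0.3668, 0.0096]
orientation: [-90.0, -0.0, 4.2]
force: [0.8, -1.0, 0.5]
opening: 0.0447
```

```bash
python3 -m pendant '[[[0,-2,0,0,0,0,0.3],[0,-3,0,0,0,0,0.3],[0,-3,0,0,0,0,0.3],[0,-3,0,0,0,0,0.3],[0.4,0,-3,0,0,0,0.3],[0.4,0,-3,0,0,0,0.3],[0.4,0,-3,0,0,0,0.3],[0.4,0,-3,0,0,0,0.3],[0.4,0,-3,0,0,0,0.3],[0.4,0,-3,0,0,0,0.3],[0.15,0,-3,0,0,0,0.3],[0,0,-3,0,0,0,0.3]]]'
python3 -m pendant '[[[0,0,-2.5,0,0,0,0.3],[0,0,-1.7,0,0,0,0.3],[0,0,0,0,4.3,0,0.3],[0,0,0,0,4.2,0,0.3],[0,0,0,0,0,0,0.3],[0,0,0,0,0,0,0.3]]]'
python3 w.py c4
python3 - <<'E'
from h import *
s=snapshot("side"); cv2.imwrite("pics/c4s.png",cv2.resize(s["image"][150:320,170:430],None,fx=3,fy=3)[:,:,::-1])
E
```

```text
clock: 8.4
tool_pos: [0.5816, 0.1279, 0.1192]
orientation: [-90.0, 0.0, 4.2]
force: [1.0, -0.3, -1.6]
opening: 0.0443
clock: 8.9
tool_pos: [0.5845, 0.0873, 0.1193]
orientation: [-90.0, 0.0, -4.2]
force: [-0.6, 0.8, -2.0]
opening: 0.0448
8.9 [0.5845 0.0873 0.1193] [-9.001e+01  3.000e-02 -4.230e+00] [  27.4   17.9  -18.3   -0.   -53.8 -121.6] 0.044767792500083746
```

View pics/c4.png

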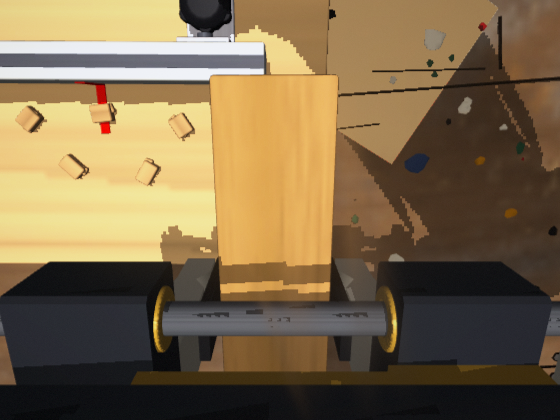

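View pics/c4s.png

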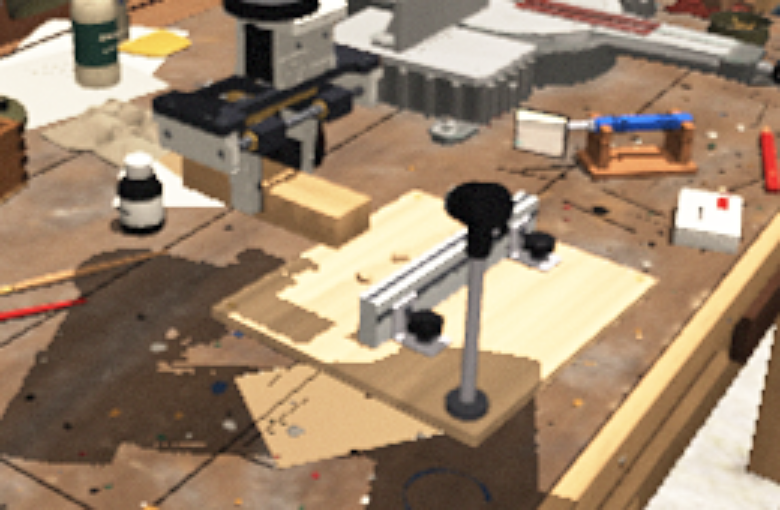

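Wrist view: the off-cut is held, with its near end at row 76, columns 212–336. All five chips are to its left. I check the end's gap to the fence.

```bash
cat > jf.py <<'E'
from h import *
J=np.load("jig.npy")
def w2j(w):
    a=J[2]; d=np.array(w)[:2]-J[:2]; return np.array([d@[np.cos(a),np.sin(a)],d@[-np.sin(a),np.cos(a)]])
E
python3 - <<'E'
from jf import *
d=np.load("c4.npz"); c=(d["K"],d["R"],d["e"])
for z in (.138,.14,.142):
    print(z,[w2j(pix2w(c,q,z)).round(4).tolist() for q in [(212,76),(336,76)]])
print(w2j(ctrl.get_obs()["tool_pos"]))
print("fence back top edge", [w2j(pix2w(c,q,.057)).round(4).tolist() for q in [(20,81),(200,81)]])
E
```

```text
0.138 [[0.0025, 0.0931], [0.0024, 0.1362]]
0.14 [[0.0026, 0.0935], [0.0025, 0.1359]]
0.142 [[0.0027, 0.0938], [0.0026, 0.1356]]
[0.08772231 0.11540819]
fence back top edge [[0.0003, -0.0253], [0.0001, 0.0738]]
```

```bash
python3 -m pendant '[[[0,2.5,0,0,0,0,0.3],[0,2.5,0,0,0,0,0.3],[0,2,0,0,0,0,0.3],[0,1.5,0,0,0,0,0.3],[0,0.5,0,0,0,0,0.3],[0,0.5,0,0,0,0,0.3],[0,0,0,0,0,0,0.3],[0,0,0,0,0,0,0.3]]]'
python3 w.py c5
```

```text
clock: 9.67
tool_pos: [0.5853, 0.0878, 0.0252]
orientation: [-90.0, -0.0, -4.3]
force: [-0.0, 0.3, -1.6]
opening: 0.0447
9.6667 [0.5853 0.0878 0.0252] [-8.999e+01 -5.000e-02 -4.280e+00] [  27.5   24.4  -23.5    0.   -42.1 -121.7] 0.04473050470806443
```

View pics/c5.png

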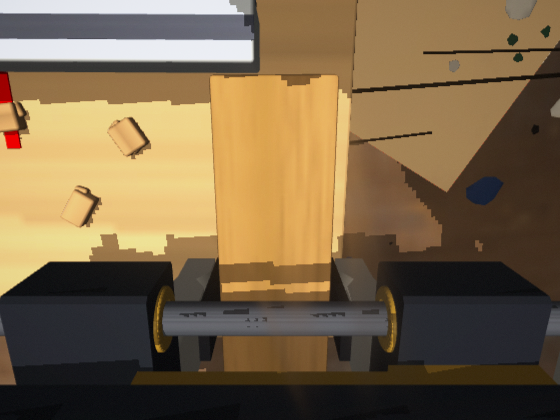

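```bash
python3 -m pendant '[[[0,0.2,0,0,0,0,0.3],[0,0,0,0,0,0,0.3],[0,0,0,0,0,0,0.3],[0,0,-1,0,0,0,0.3],[0,0,-1,0,0,0,0.3],[0,0,-1,0,0,0,0.3],[0,0,-1,0,0,0,0.3],[0,0,-1,0,0,0,0.3],[0,0,-1,0,0,0,0.3],[0,0,-1,0,0,0,0.3],[0,0,-1,0,0,0,0.3],[0,0,-1,0,0,0,0.3]]]'
python3 w.py c6
```

```text
clock: 10.72
tool_pos: [0.5779, -0.0034, 0.0226]
orientation: [-90.0, -0.0, -4.3]
force: [0.3, 0.3, -2.3]
opening: 0.0448
10.7167 [ 0.5779 -0.0034  0.0226] [-90.    -0.    -4.35] [  19.    23.6  -25.4   -0.   -41.1 -113.4] 0.04479739455735356
```

View pics/c6.png

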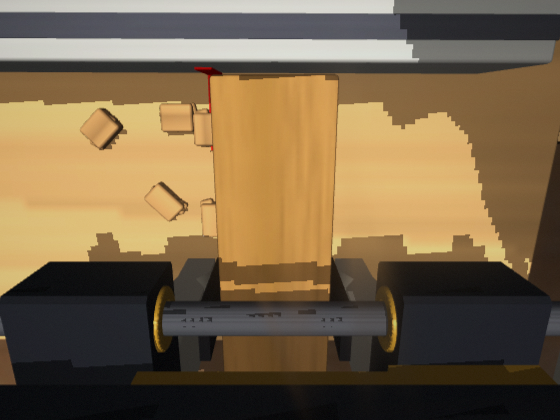

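All five chips are being gathered ahead of the face. I carry on.

```bash
python3 -m pendant '[[[0,0,-1,0,0,0,0.3],[0,0,-1,0,0,0,0.3],[0,0,-1,0,0,0,0.3],[0,0,-1,0,0,0,0.3],[0,0,-1,0,0,0,0.3],[0,0,-1,0,0,0,0.3],[0,0,-1,0,0,0,0.3],[0,0,-1,0,0,0,0.3],[0,0,-1,0,0,0,0.3],[0,0,-1,0,0,0,0.3],[0,0,-1,0,0,0,0.3],[0,0,-1,0,0,0,0.3]]]'
python3 w.py c7
```

```text
clock: 11.77
tool_pos: [0.5688, -0.1229, 0.0226]
orientation: [-90.0, -0.0, -4.3]
force: [-0.7, -0.4, -2.0]
opening: 0.0448
11.7667 [ 0.5688 -0.1229  0.0226] [-90.    -0.    -4.33] [   7.1   23.9  -24.8   -0.   -41.3 -101.4] 0.04484634893674678
```

View pics/c7.png

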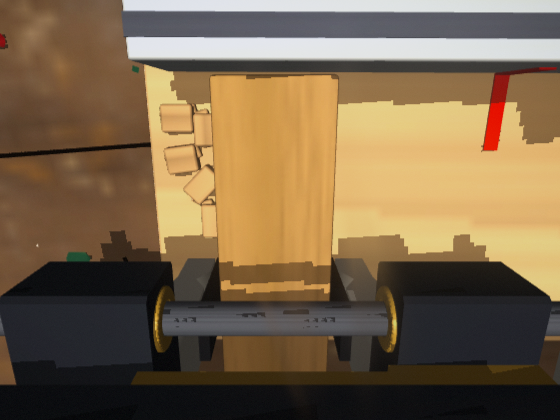

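```bash
python3 -m pendant '[[[0,0,-1,0,0,0,0.3],[0,0,-1,0,0,0,0.3],[0,0,-1,0,0,0,0.3],[0,0,-1,0,0,0,0.3],[0,0,-0.8,0,0,0,0.3],[0,0,0,0,0,0,0.3],[0,0,0,0,0,0,0.3],[0,0,0,0,0,0,0.3]]]'
python3 w.py c8 mirror_face
```

```text
clock: 12.48
tool_pos: [0.5652, -0.1699, 0.0225]
orientation: [-90.0, 0.0, -4.4]
force: [0.7, 0.5, -1.7]
opening: 0.0448
12.4833 [ 0.5652 -0.1699  0.0225] [-90.     0.    -4.35] [  2.2  24.5 -23.7  -0.  -41.8 -96.6] 0.04483173372910468
```

View pics/c8.png

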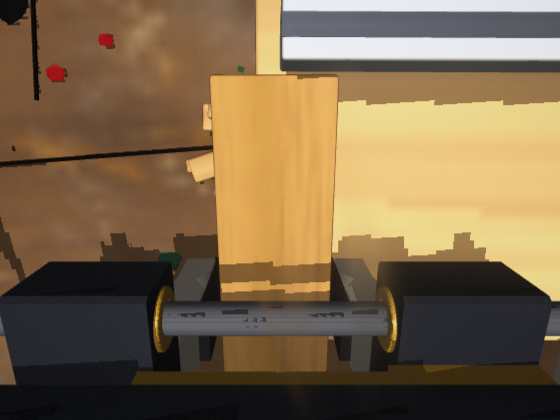

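Two chips show at the face, at (202,168) and (207,117). The other three have dropped past the edge. I push 15 mm further to be sure.

```bash
python3 -m pendant '[[[0,0,-0.8,0,0,0,0.3],[0,0,-0.7,0,0,0,0.3],[0,0,0,0,0,0,0.3],[0,0,0,0,0,0,0.3],[0,0,0,0,0,0,0.3]]]'
python3 w.py c9
python3 - <<'E'
from h import *
s=snapshot("side"); cv2.imwrite("pics/c9s.png",cv2.resize(s["image"][150:320,170:430],None,fx=3,fy=3)[:,:,::-1])
E
```

```text
clock: 13.0
tool_pos: [0.5641, -0.1849, 0.0225]
orientation: [-90.0, 0.0, -4.4]
force: [-0.2, 0.5, -2.3]
opening: 0.0453
13.0 [ 0.5641 -0.1849  0.0225] [-90.     0.    -4.36] [  0.7  24.7 -23.3  -0.  -42.  -95.1] 0.04526071907409995
```

View pics/c9.png

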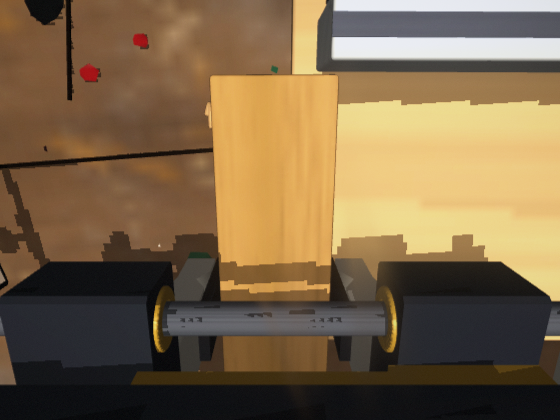

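View pics/c9s.png

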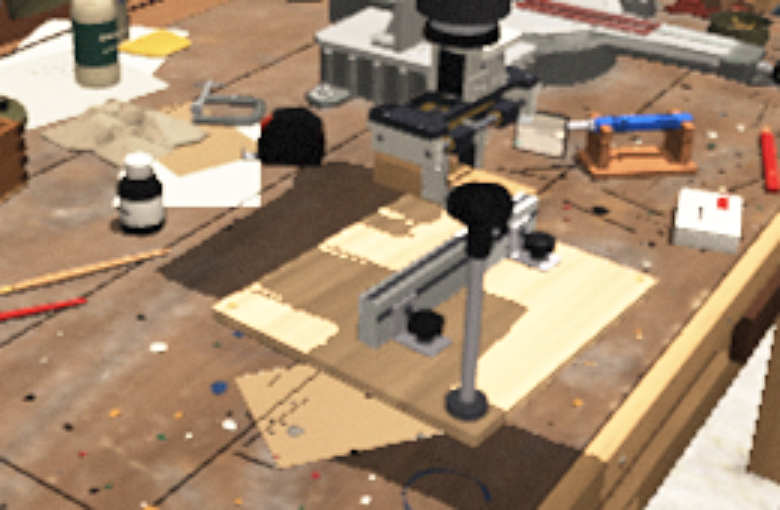

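```bash
python3 -m pendant '[[[0,-1,0,0,0,0,0.3],[0,-3,0,0,0,0,0.3],[0,-3,0,0,0,0,0.3],[0,-3,0,0,0,0,0.3],[0,-3,0,0,0,0,0.3],[0,-2,3,0,0,0,0.3],[0,-2,3,0,0,0,0.3],[0,0,3,0,0,0,0.3],[0,0,3,0,0,0,0.3],[0,0,0,0,0,0,0.3]]]'
python3 w.py d1 chip_0_centre
```

```text
clock: 13.93
tool_pos: [0.5737, -0.061, 0.1942]
orientation: [-89.9, -0.1, -4.2]
force: [-0.4, -0.2, -2.4]
opening: 0.0448
13.9333 [ 0.5737 -0.061   0.1942] [-89.91  -0.14  -4.17] [  13.3   12.6  -14.8   -0.   -62.4 -107.5] 0.04480565215430583
chip_0_centre 0.59 [116.6 133.8] 233 z.015 [ 0.5148 -0.195 ]
```

View pics/d1.png

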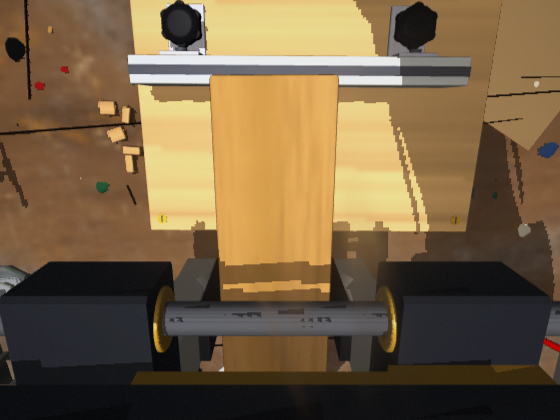

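All five chips lie on the bench, clear of the plate's right edge: (107,107), (127,115), (117,134), (131,151), (130,163). I take the off-cut back to its old place.

```bash
python3 -m pendant '[[[0,0,3.3,0,0,0,0.3],[0,0,3.3,0,0,0,0.3],[0,0,3.3,0,0,0,0.3],[0,0,3.3,0,0,0,0.3],[0,0,3.3,0,0,0,0.3],[0,0,3.3,0,0,0,0.3],[0,0,3.3,0,0,0,0.3],[0,0,3.3,0,0,0,0.3],[-1.2,0,3.2,0,0,0,0.3],[-1.8,0,3.2,0,0,0,0.3],[-1.8,0,3.2,0,0,0,0.3],[-1.8,0,3.2,0,0,0,0.3]]]'
python3 -m pendant '[[[0,0,3.2,0,0,0,0.3],[0,3.5,0,0,0,0,0.3],[0,3.5,0,0,0,0,0.3],[0,3.5,0,0,0,0,0.3],[0,3.5,0,0,0,0,0.3],[0,2,0,0,0,0,0.3],[0,0.8,0,0,0,0,0.3],[0,0.6,0,0,0,0,0.3],[0,0.4,0,0,0,0,0.3],[0,0,0,0,0,0,0.3]]]'
```

```text
clock: 15.03
tool_pos: [0.5366, 0.3311, 0.1926]
orientation: [-90.0, 0.0, -4.4]
force: [0.2, -0.6, -1.4]
opening: 0.0449
clock: 15.87
tool_pos: [0.5401, 0.3628, 0.0152]
orientation: [-90.0, -0.0, -4.3]
force: [-0.5, 0.3, -2.3]
opening: 0.045
```

```bash
python3 -m pendant '[[[0,0.3,0,0,0,0,0.3],[0,0.2,0,0,0,0,0.3],[0,0,0,0,0,0,0.3],[0,0,0,0,0,0,1],[0,0,0,0,0,0,1],[0,0,0,0,0,0,1],[0,0,0,0,0,0,1],[0,0,0,0,0,0,1],[0,0,0,0,0,0,1],[0,0,0,0,0,0,1],[0,0,0,0,0,0,1],[0,0,0,0,0,0,1]]]'
```

```text
clock: 16.87
tool_pos: [0.5394, 0.3627, 0.0095]
orientation: [-90.0, 0.0, -4.3]
force: [0.6, 0.3, -0.2]
opening: 0.0876
```

```bash
python3 -m pendant '[[[0,-1,0,0,0,0,1],[0,-3,0,0,0,0,1],[0,-3.5,0,0,0,0,1],[0,-4,0,0,0,0,1],[0,-4,0,0,0,0,1],[0,-4,0,0,0,0,1],[0,-4,0,0,0,0,1],[0,-4,0,0,0,0,1],[0,-4,0,0,0,0,1],[0,0,0,0,0,0,1]]]'
python3 w.py d2 off_cut_centre;python3 - <<'E'
from h import *
s=snapshot("side"); cv2.imwrite("pics/d2s.png",s["image"][:,:,::-1])
E
```

```text
clock: 17.7
tool_pos: [0.5419, 0.3636, 0.3357]
orientation: [-89.5, -0.6, -4.3]
force: [0.8, 0.2, 2.4]
opening: 0.0878
17.7 [0.5419 0.3636 0.3357] [-89.46  -0.61  -4.31] [  51.1   15.3    7.2    0.2  -81.  -145.4] 0.08781474749481807
off_cut_centre 0.58 [271.4 156.2] 5065 z.015 [0.5349 0.3631]
```

View pics/d2s.png

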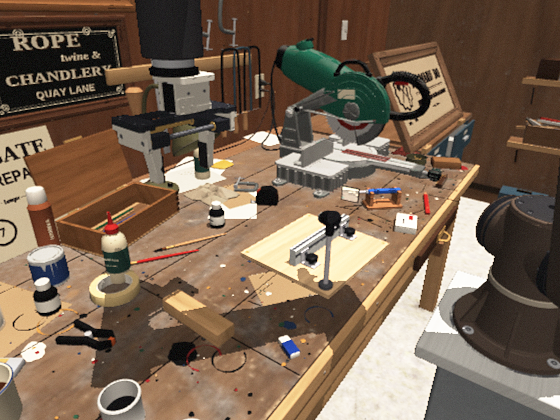

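The off-cut lies flat on the bench at (198,317) and is released. On the way to the mirror I look down at the jig's camera.

```bash
python3 -m pendant '[[[-0.2,-0.3,-3.1,0,0,0,1],[-0.2,-0.3,-3.1,0,0,0,1],[-0.2,-0.3,-3.1,0,0,0,1],[-0.2,-0.3,-3.1,0,0,0,1],[-0.2,-0.3,-3.1,0,0,0,1],[-0.2,-0.3,-3.1,0,0,0,1],[-0.2,-0.3,-3.1,0,0,0,1],[-0.2,-0.3,-3.1,0,0,0,1],[-0.2,-0.3,-3.1,0,0,0,1],[-0.2,-0.3,-3.1,0,0,0,1],[0,0,0,0,0,0,1],[0,0,0,0,0,0,1]]]'
python3 w.py d3
python3 - <<'E'
import cv2
im=cv2.imread("pics/d3.png"); cv2.imwrite("pics/d3z.png",cv2.resize(im[0:250,150:480],None,fx=2.4,fy=2.4,interpolation=cv2.INTER_CUBIC))
E
```

```text
clock: 18.85
tool_pos: [0.4953, 0.0536, 0.3541]
orientation: [-90.0, 0.1, -4.5]
force: [-0.6, 0.8, 0.1]
opening: 0.0876
18.85 [0.4953 0.0536 0.3541] [-9.002e+01  5.000e-02 -4.470e+00] [  28.8    0.2   -8.3   -0.   -81.6 -123.3] 0.08763707558518666
```

View pics/d3z.png

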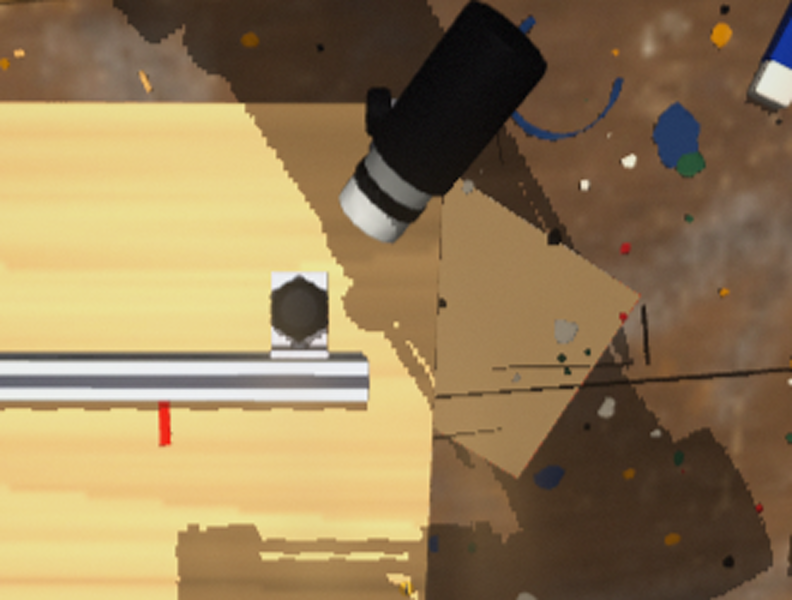

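Jig camera seen from above: its silver front rim runs from (341,203) to (388,242) in the zoom, pointing at the area behind the fence. I compute the lens from that.

```bash
cat > foc.py <<'E'
from jf import *
d=np.load("c1.npz")
d=np.load("d3.npz"); c=(d["K"],d["R"],d["e"])
T=lambda q:np.array(q)/2.4+[150,0]
print("rim",w2j(pix2w(c,T((341,203)),.167)),w2j(pix2w(c,T((388,242)),.167)))
for q in [(364,224),(364,220)]:
    L=w2j(pix2w(c,T(q),.167)); print("lens",L)
# fence check
print("fence end back top", w2j(pix2w(c,T((368,402)),.057)), "line", w2j(pix2w(c,T((164,445)),.012)))
# axis of barrel horizontally
A=w2j(pix2w(c,T((466,0)),.20));B=w2j(pix2w(c,T((546,65)),.20)); m=(A+B)/2; print("back",A,B,m)
f=np.array([.08,-.025])
a1=np.arctan2(*(L-f)[::-1]); a2=np.arctan2(*(np.array([0,0])-f)[::-1])
print("dirs",np.degrees([a1,a2]), "back dir",np.degrees(np.arctan2(*(m-f)[::-1])))
print("focus yaw jig",np.degrees((a1+a2)/2),"world",np.degrees((a1+a2)/2+J[2]))
ca,sa=np.cos(J[2]),np.sin(J[2]); print("focus world",J[0]+ca*f[0]-sa*f[1],J[1]+sa*f[0]+ca*f[1])
s=snapshot("top"); cc=cam(s)
print("from top",w2j(pix2w(cc,(272.4,249.8),.167)))
E
python3 foc.py
```

```text
rim [-0.08954878  0.0900023 ] [-0.07604643  0.10726712]
lens [-0.08231927  0.0984128 ]
lens [-0.08369928  0.09838833]
fence end back top [0.00105228 0.10940781] line [ 0.03263081 -0.00133837]
back [-0.14718951  0.12635505] [-0.12894443  0.15229187] [-0.13806697  0.13932346]
dirs [142.99283983 162.64597536] back dir 143.0002998253643
focus yaw jig 152.81940759549494 world 148.51574344531
focus world 0.5663513088955047 -0.05176982154392665
from top [-0.09218479  0.10079376]
```

Run:
```python
from h import *
d=np.load("c1.npz"); c=(d["K"],d["R"],d["e"])
T=lambda q:np.array(q)/4+[15,75]
a=pix2w(c,T((72,100)),.060);b=pix2w(c,T((358,348)),.060); s=pix2w(c,T((500,480)),.052)
print(a,b,np.linalg.norm(b-a),"mid",(a+b)/2,"yaw",np.degrees(np.arctan2(*(b-a)[:2][::-1])),"swivel",s,np.linalg.norm((s-(a+b)/2)[:2]))
p=pix2w(c,T((507,398)),.077);q=pix2w(c,T((553,573)),.077);print(p,q,np.linalg.norm(p-q),np.degrees(np.arctan2(*(p-q)[:2][::-1])))
```

```text
[ 0.41162296 -0.430051    0.06      ] [ 0.48695872 -0.35922597  0.06      ] 0.10340049299577904 mid [ 0.44929084 -0.39463848  0.06      ] yaw 43.23233078222591 swivel [ 0.53169407 -0.32495063  0.052     ] 0.10791982262166283
[ 0.50125413 -0.30993298  0.077     ] [ 0.55578683 -0.30354813  0.077     ] 0.05490520672644208 -173.32204541309113
```

```bash
python3 -m pendant '[[[0.28,0,-3.7,0,0,0,1],[0.28,0,-3.7,0,0,0,1],[0.28,0,-3.7,0,0,0,1],[0.28,0,-3.7,0,0,0,1],[0.28,0,-3.7,0,0,0,1],[0.28,0,-3.7,0,0,0,1],[0.28,0,-3.7,0,0,0,1],[0.28,0,-3.7,0,0,0,1],[0.28,0,-3.7,0,0,0,1],[0.28,0,-3.7,0,0,0,1],[0.28,0,-3.7,0,0,0,1]]]'
python3 -m pendant '[[[0,0,0,0,-6.6,0,1],[0,0,0,0,-6.6,0,1],[0,0,0,0,-6.6,0,1],[0,0,0,0,-6.6,0,1],[0,0,0,0,-6.6,0,1],[0,0,0,0,-6.6,0,1],[0,0,0,0,-6.6,0,1],[0,0,0,0,0,0,1],[0,0,0,0,0,0,1]]]'
python3 w.py d4 mirror_handle mirror_face
python3 - <<'E'
import cv2
im=cv2.imread("pics/d4.png"); cv2.imwrite("pics/d4z.png",cv2.resize(im[0:260,150:430],None,fx=2.3,fy=2.3,interpolation=cv2.INTER_CUBIC))
E
```

```text
clock: 19.87
tool_pos: [0.4965, -0.3539, 0.3534]
orientation: [-90.0, 0.1, -4.2]
force: [1.4, 0.1, -0.3]
opening: 0.0878
clock: 20.62
tool_pos: [0.4966, -0.3523, 0.3536]
orientation: [-89.9, 0.0, 41.7]
force: [-0.2, 0.2, -0.3]
opening: 0.0878
20.6167 [ 0.4966 -0.3523  0.3536] [-8.992e+01  4.000e-02  4.172e+01] [-17.   11.4   4.3  -0.  -83.  -31.3] 0.08778084753017062
mirror_handle 0.55 [274.6 142.7] 1858 z.015 [ 0.4773 -0.3693]
mirror_handle 0.53 [360.6 240.1] 56 z.015 [ 0.4977 -0.19  ]
mirror_face 0.58 [283.7 208.6] 400 z.015 [ 0.5353 -0.301 ]
```

View pics/d4z.png

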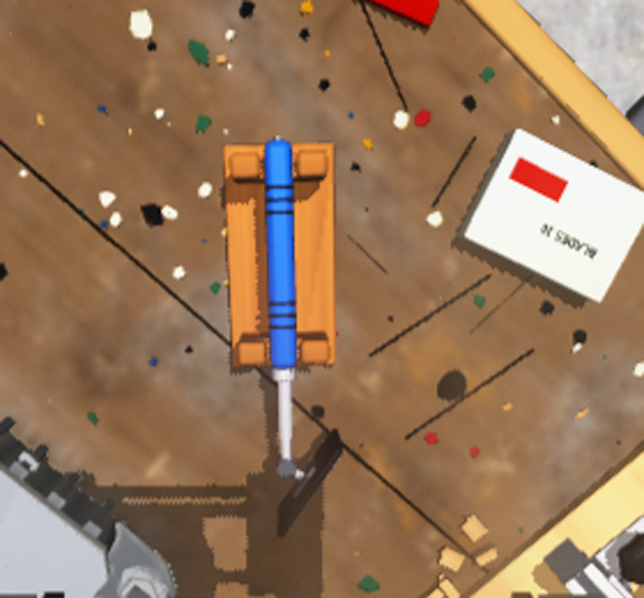

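Seen from above: handle from (277,142) to (285,367), swivel at (287,468), mirror's top edge from about (337,433) to (280,533). I zoom in on the mirror.

Run:
```python
import cv2
im=cv2.imread("pics/d4.png"); cv2.imwrite("pics/d4y.png",cv2.resize(cv2.convertScaleAbs(im[180:245,255:310],alpha=2.2,beta=10),None,fx=9,fy=9,interpolation=cv2.INTER_NEAREST))
```

```text
(no output)
```

View pics/d4y.png

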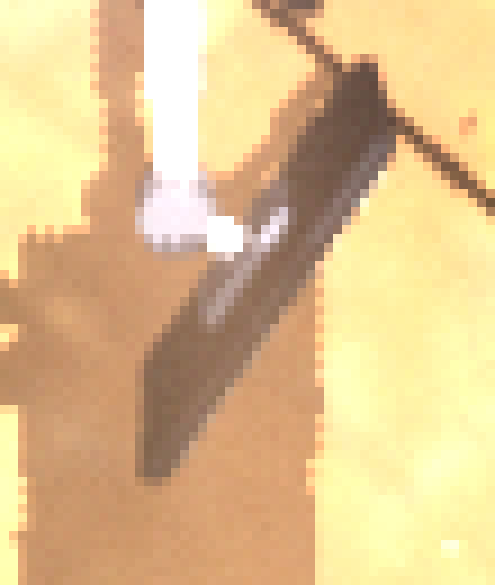

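Run:
```python
from h import *
d=np.load("d4.npz"); c=(d["K"],d["R"],d["e"])
T=lambda q:np.array(q)/2.3+[150,0]
a=pix2w(c,T((277.5,142)),.060);b=pix2w(c,T((284.5,367)),.060); s=pix2w(c,T((287,468)),.056)
m=(a+b)/2
print(np.linalg.norm(b-a),"mid",m,"yaw",np.degrees(np.arctan2(*(b-a)[:2][::-1])),"swivel",s,np.linalg.norm((s-m)[:2]),np.degrees(np.arctan2(*(s-m)[:2][::-1])))
U=lambda q:np.array(q)/9+[255,180]
for z in (.074,.077,.080):
  for (q1,q2) in [((397,142),(180,474)),((372,133),(155,470))]:
    p=pix2w(c,U(q1),z);q=pix2w(c,U(q2),z);y=np.degrees(np.arctan2(*(q-p)[:2][::-1]));print(z,p[:2],q[:2],np.linalg.norm(p-q),y,"normal",y+90)
    n=np.array([np.cos(np.radians(y+90)),np.sin(np.radians(y+90))]); print("  mid",(p+q)[:2]/2,"minus swivel",(p+q)[:2]/2-s[:2], 17*n)
o=ctrl.get_obs(); t=np.radians(o["orientation"][2]); 
dd=m-o["tool_pos"]; print("tool x,z cm",100*(dd[0]*np.cos(t)+dd[1]*np.sin(t)),100*(-dd[0]*np.sin(t)+dd[1]*np.cos(t)))
```

```text
0.1089441146899607 mid [ 0.44994685 -0.39744114  0.06      ] yaw 43.491250760582005 swivel [ 0.52986318 -0.32213926  0.056     ] 0.1098043420252248 43.297163067625114
0.074 [ 0.49996373 -0.31006618] [ 0.55370032 -0.30053184] 0.05457586562139419 10.061135590764875 normal 100.06113559076488
  mid [ 0.52683203 -0.30529901] minus swivel [-0.00303116  0.01684025] [-2.96988105 16.73857242]
0.074 [ 0.50126493 -0.31336082] [ 0.55553389 -0.30345233] 0.055166099057538255 10.347164011684143 normal 100.34716401168414
  mid [ 0.52839941 -0.30840658] minus swivel [-0.00146377  0.01373269] [-3.05340496 16.72353785]
0.077 [ 0.49955005 -0.31070608] [ 0.55291874 -0.30123702] 0.05420221345459084 10.061135590764865 normal 100.06113559076486
  mid [ 0.5262344  -0.30597155] minus swivel [-0.00362879  0.01616771] [-2.96988105 16.73857242]
0.077 [ 0.50084235 -0.31397817] [ 0.55473976 -0.30413751] 0.054788405873706134 10.347164011684145 normal 100.34716401168414
  mid [ 0.52779105 -0.30905784] minus swivel [-0.00207213  0.01308143] [-3.05340496 16.72353785]
0.08 [ 0.49913638 -0.31134598] [ 0.55213716 -0.30194219] 0.05382856128778751 10.061135590764911 normal 100.0611355907649
  mid [ 0.52563677 -0.30664409] minus swivel [-0.00422642  0.01549518] [-2.96988105 16.73857242]
0.08 [ 0.50041976 -0.31459551] [ 0.55394562 -0.30482269] 0.05441071268987401 10.347164011684148 normal 100.34716401168414
  mid [ 0.52718269 -0.3097091 ] minus swivel [-0.00268049  0.01243017] [-3.05340496 16.72353785]
tool x,z cm -6.436977991200547 -0.2545513101334804
```

```bash
python3 -m pendant '[[[-3.2,0,-0.1,0,0,0,1],[-3.24,0,-0.15,0,0,0,1],[0,0,0,0,-1.7,0,1],[0,3,0,0,0,0,1],[0,3,0,0,0,0,1],[0,3,0,0,0,0,1],[0,3,0,0,0,0,1],[0,3,0,0,0,0,1],[0,3,0,0,0,0,1],[0,3,0,0,0,0,1],[0,3,0,0,0,0,1],[0,0,0,0,0,0,1]]]'
python3 w.py d5
```

```text
clock: 21.77
tool_pos: [0.4464, -0.3958, 0.1086]
orientation: [-89.5, 0.1, 43.4]
force: [-0.7, -0.1, -0.1]
opening: 0.0874
21.7667 [ 0.4464 -0.3958  0.1086] [-89.47   0.13  43.39] [-22.9  19.3 -17.8  -0.1 -53.5 -23.7] 0.08743852772881053
```

View pics/d5.png

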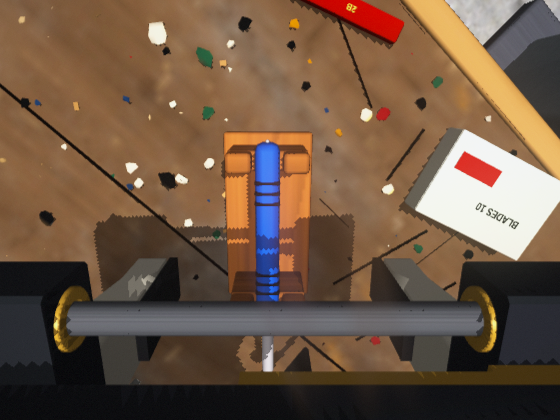

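The handle lies straight but about 4 mm to one side (column 267 against 275). I correct that and go down.

```bash
python3 -m pendant '[[[0.15,0,-0.35,0,0,0,1],[0,2.5,0,0,0,0,1],[0,2.5,0,0,0,0,1],[0,1.5,0,0,0,0,1],[0,0.7,0,0,0,0,1],[0,0.4,0,0,0,0,1],[0,0,0,0,0,0,1],[0,0,0,0,0,0,1]]]'
python3 w.py d6
python3 - <<'E'
from h import *
s=snapshot("side"); cv2.imwrite("pics/d6s.png",cv2.resize(s["image"][130:260,300:470],None,fx=4,fy=4)[:,:,::-1])
E
```

```text
clock: 22.48
tool_pos: [0.4543, -0.4, 0.0402]
orientation: [-90.1, -0.0, 43.6]
force: [-0.5, -0.0, 0.4]
opening: 0.0877
22.4833 [ 0.4543 -0.4     0.0402] [-9.013e+01 -4.000e-02  4.358e+01] [-22.9  24.2 -21.    0.  -44.6 -23.6] 0.08770923771221548
```

View pics/d6.png

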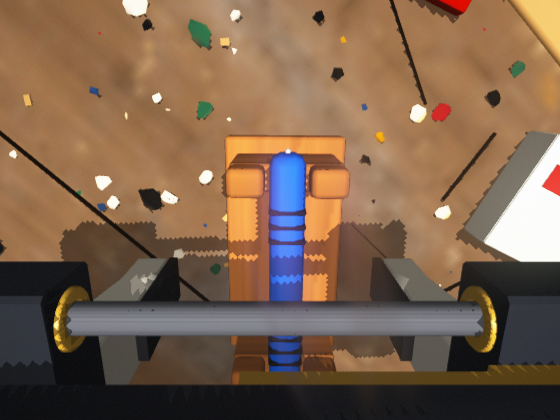

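View pics/d6s.png

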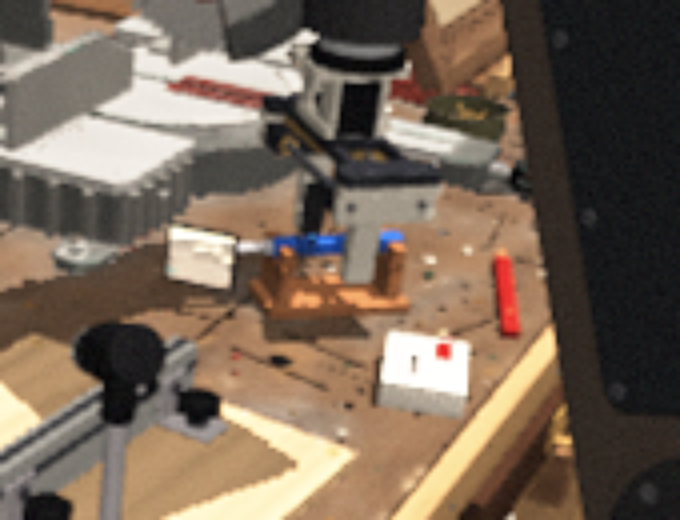

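The handle is now 5 mm to the other side (column 287), because the earlier reading was taken before the arm had settled. I correct, lower 7 mm and close.

```bash
python3 -m pendant '[[[-0.1,0,0.48,0,0,0,1],[0,0.4,0,0,0,0,1],[0,0.3,0,0,0,0,1],[0,0,0,0,0,0,1],[0,0,0,0,0,0,1]]]'
python3 w.py d7
```

```text
clock: 23.0
tool_pos: [0.449, -0.3966, 0.0313]
orientation: [-90.0, 0.0, 43.6]
force: [0.7, -0.9, -0.2]
opening: 0.0875
23.0 [ 0.449  -0.3966  0.0313] [-8.997e+01  1.000e-02  4.357e+01] [-22.8  24.5 -22.1   0.  -43.4 -23.7] 0.08751077702816926
```

View pics/d7.png

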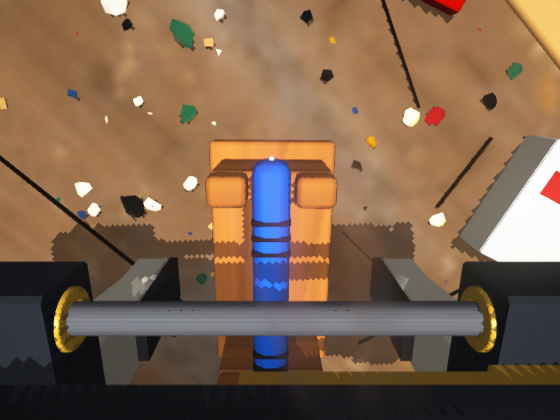

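The handle is centred, at column 272. Closing.

```bash
python3 -m pendant '[[[0,0,0,0,0,0,0],[0,0,0,0,0,0,0],[0,0,0,0,0,0,0],[0,0,0,0,0,0,0],[0,0,0,0,0,0,0],[0,0,0,0,0,0,0],[0,0,0,0,0,0,0],[0,0,0,0,0,0,0],[0,0,0,0,0,0,0],[0,0,0,0,0,0,0],[0,0,0,0,0,0,0],[0,0,0,0,0,0,0]]]'
python3 -m pendant '[[[0,0,0,0,0,0,0],[0,0,0,0,0,0,0],[0,0,0,0,0,0,0],[0,0,0,0,0,0,0]]]'
```

```text
clock: 24.05
tool_pos: [0.4493, -0.3967, 0.0316]
orientation: [-90.0, -0.0, 43.6]
force: [-0.3, -0.8, 0.3]
opening: 0.0137
clock: 24.38
tool_pos: [0.4493, -0.3967, 0.0316]
orientation: [-90.0, -0.0, 43.6]
force: [0.4, -0.4, -0.3]
opening: 0.0138
```

```bash
python3 -m pendant '[[[0,-0.5,0,0,0,0,0],[0,-1,0,0,0,0,0],[0,-1.5,0,0,0,0,0],[0,-2,0,0,0,0,0],[0,-2,0,0,0,0,0],[0,-2,0,0,0,0,0],[0,-2,0,0,0,0,0],[0,-2,0,0,0,0,0],[0,-1.5,0,0,0,0,0],[0,-0.5,0,0,0,0,0],[0,0,0,0,0,0,0],[0,0,0,0,0,0,0]]]'
python3 w.py e1
python3 - <<'E'
from h import *
s=snapshot("side"); cv2.imwrite("pics/e1s.png",cv2.resize(s["image"][130:260,300:470],None,fx=4,fy=4)[:,:,::-1])
E
```

```text
clock: 25.38
tool_pos: [0.4488, -0.3963, 0.1813]
orientation: [-90.0, -0.0, 43.6]
force: [0.1, 0.3, -1.0]
opening: 0.0139
25.3833 [ 0.4488 -0.3963  0.1813] [-8.998e+01 -2.000e-02  4.355e+01] [-22.8  15.3 -12.9  -0.  -61.7 -23.7] 0.013947141104665566
```

View pics/e1s.png

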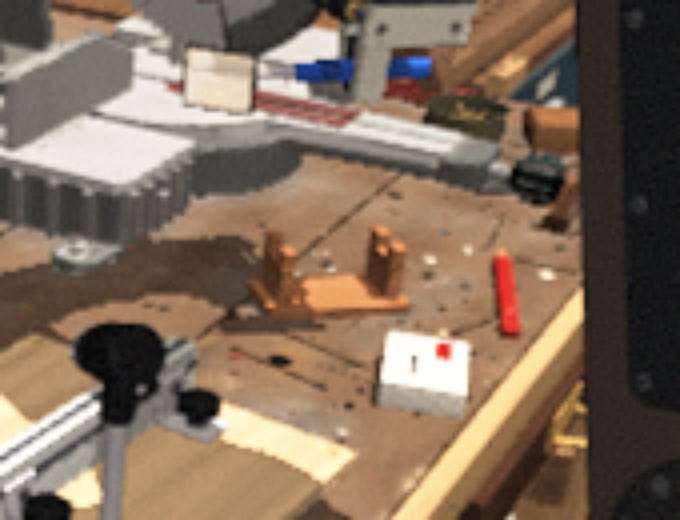

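The mirror is lifted clear of the rest and still level. Now I carry it over the jig and turn it.

```bash
python3 -m pendant '[[[1.2,0,0.3,0,0,0,0],[2,0,0.6,0,0,0,0],[2.5,0,0.7,0,0,0,0],[2.5,0,0.7,0,0,0,0],[2.5,0,0.7,0,0,0,0],[2.5,0,0.7,0,0,0,0],[2.5,0,0.7,0,0,0,0],[2.5,0,0.7,0,0,0,0],[2.5,0,0.7,0,0,0,0],[2.5,0,0.7,0,0,0,0],[1.3,0,0.4,0,0,0,0],[0.78,0,0.28,0,0,0,0]]]'
python3 -m pendant '[[[0,0,0,0,-3,0,0],[0,0,0,0,-5,0,0],[0,0,0,0,-5,0,0],[0,0,0,0,-5,0,0],[0,0,0,0,-5,0,0],[0,0,0,0,-5,0,0],[0,0,0,0,-5,0,0],[0,0,0,0,-5,0,0],[0,0,0,0,-5,0,0],[0,0,0,0,-3.3,0,0],[0,0,0,0,-2,0,0],[0,0,0,0,0,0,0]]]'
python3 -m pendant '[[[0,2,0,0,0,0,0],[0,2,0,0,0,0,0],[0,2,0,0,0,0,0],[0,2,0,0,0,0,0],[0,0,0,0,0,0,0],[0,0,0,0,0,0,0],[0,0,0,0,0,0,0]]]'
python3 w.py e2 mirror_face chip_0_centre
python3 - <<'E'
from h import *
s=snapshot("side"); cv2.imwrite("pics/e2s.png",cv2.resize(s["image"][130:310,200:430],None,fx=3.3,fy=3.3,interpolation=cv2.INTER_CUBIC)[:,:,::-1])
s=snapshot("top"); cv2.imwrite("pics/e2t.png",cv2.resize(s["image"][170:290,240:420],None,fx=4,fy=4,interpolation=cv2.INTER_CUBIC)[:,:,::-1])
E
```

```text
clock: 26.48
tool_pos: [0.5833, -0.1684, 0.1805]
orientation: [-89.9, 0.1, 43.7]
force: [-0.2, -0.3, -0.5]
opening: 0.0139
clock: 27.48
tool_pos: [0.5823, -0.1707, 0.181]
orientation: [-89.9, -0.0, 91.9]
force: [-0.6, -0.4, -1.7]
opening: 0.0136
clock: 28.07
tool_pos: [0.5834, -0.1707, 0.1025]
orientation: [-90.0, 0.0, 91.8]
force: [0.0, -0.8, -1.0]
opening: 0.0139
28.0667 [ 0.5834 -0.1707  0.1025] [-9.004e+01  3.000e-02  9.184e+01] [  2.1  20.3 -17.2   0.  -52.4  -0.3] 0.013930503279891466
chip_0_centre 0.89 [375.1 177.9] 385 z.015 [ 0.5184 -0.2015]
chip_0_centre 0.25 [ 27.2 187.6] 3484 z.015 [ 0.7487 -0.1874]
```

View pics/e2.png

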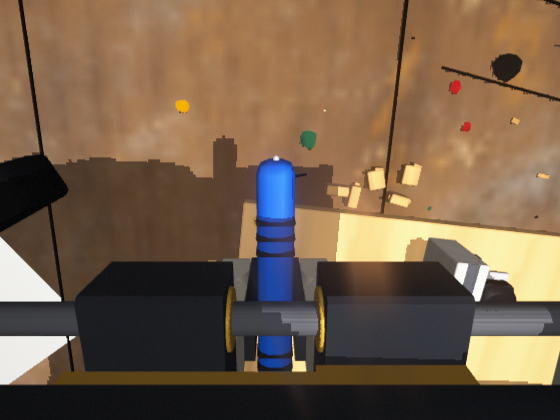

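View pics/e2s.png

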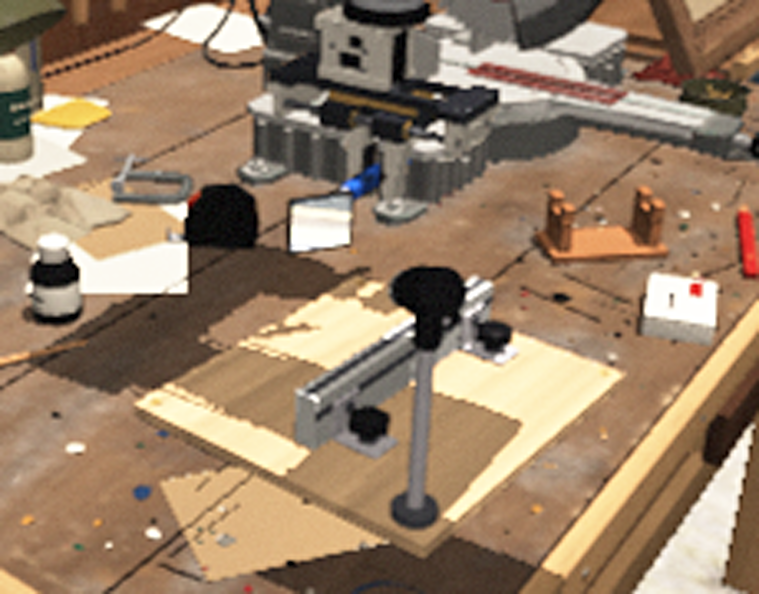

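View pics/e2t.png

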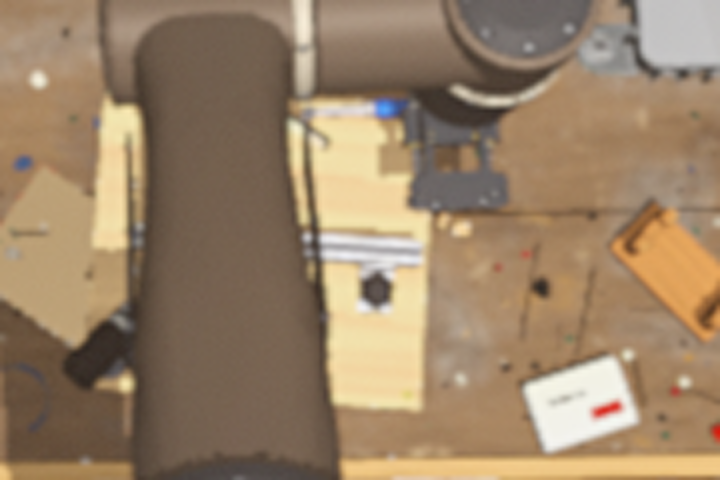

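The handle is straight in the gripper and the glass faces the camera side. I lower it to the focus height and check the corners in the side view.

```bash
python3 -m pendant '[[[0,1,0,0,0,0,0],[0,1.5,0,0,0,0,0],[0,1.5,0,0,0,0,0],[0,1,0,0,0,0,0],[0,0.5,0,0,0,0,0],[0,0,0,0,0,0,0],[0,0,0,0,0,0,0],[0,0,0,0,0,0,0]]]'
python3 - <<'E'
from h import *
o=ctrl.get_obs();print(o["tool_pos"],o["orientation"])
s=snapshot("side"); c=cam(s)
for d in silhouettes(s,"mirror_face"): print(d["confidence"],d["bbox"])
im=s["image"][:,:,::-1].copy()
cv2.imwrite("pics/e3.png",im)
P=[]
f=np.array([.5664,-.0518,.068]); a=np.radians(148.5); t=np.array([-np.sin(a),np.cos(a),0])
for u,v in [(-.029,.025),(.029,.025),(.029,-.025),(-.029,-.025)]: P.append(f+u*t+np.array([0,0,v]))
q=proj(c,np.array(P)); print("expected corners",q.round(1).tolist(), proj(c,f))
x0,y0=270,180
big=cv2.resize(im[y0:y0+60,x0:x0+75],None,fx=10,fy=10,interpolation=cv2.INTER_CUBIC)
cv2.imwrite("pics/e3n.png",big.copy())
cv2.polylines(big,[np.round((q-[x0,y0]+.5)*10).astype(int)],True,(0,0,255),1)
cv2.imwrite("pics/e3z.png",big)
E
```

```text
clock: 28.98
tool_pos: [0.5834, -0.1704, 0.0472]
orientation: [-90.1, 0.0, 91.9]
force: [0.7, 0.4, -1.8]
opening: 0.0139
[ 0.58344886 -0.17043315  0.04721284] [-9.00597555e+01  1.14216846e-02  9.18772331e+01]
0.61 [286.9, 206.3, 21.9, 16.7]
0.36 [242.1, 211.5, 145.0, 85.8]
expected corners [[287.4, 208.8], [306.4, 205.4], [305.6, 221.3], [287.0, 224.9]] [[296.67461594 215.15330573]]
```

View pics/e3z.png

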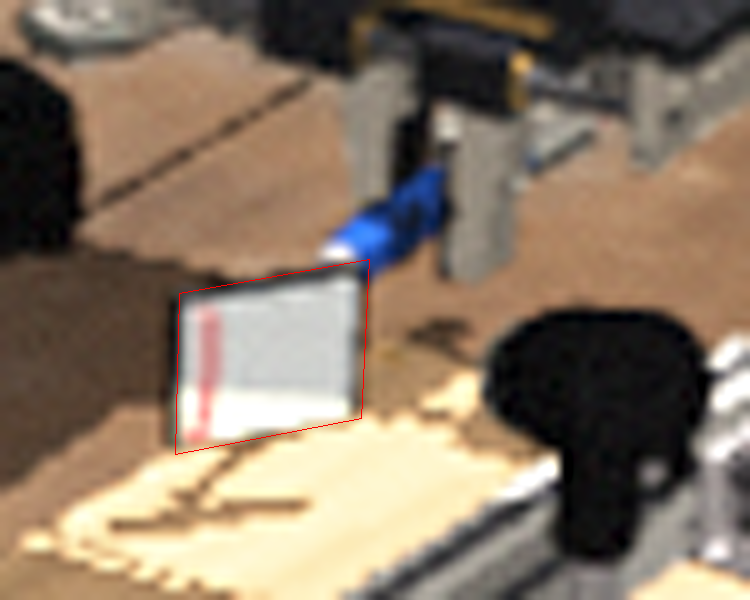

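The glass matches the predicted outline to about 1 px, and the red line is reflected at zoom (205,370). That reflection gives a sensitive check of the mirror's angle.

Run:
```python
from jf import *
s=snapshot("side"); c=cam(s)
ca,sa=np.cos(J[2]),np.sin(J[2])
def j2w(p): return np.array([J[0]+ca*p[0]-sa*p[1],J[1]+sa*p[0]+ca*p[1],p[2]])
L=[j2w(p) for p in [(0,0,.040),(0,0,.028),(0,0,.012),(.032,0,.012)]]
f=j2w((.08,-.025,.068))
for tilt in (-3,0,3):
  for y in (142,145,148.5,152,155):
    a=np.radians(y);b=np.radians(tilt); n=np.array([np.cos(a)*np.cos(b),np.sin(a)*np.cos(b),np.sin(b)])
    Q=np.array([p-2*n*((p-f)@n) for p in L]); print(tilt,y,((proj(c,Q)-[270,180]+.5)*10).round(0).tolist())
```

```text
-3 142 [[254.0, 283.0], [251.0, 317.0], [248.0, 361.0], [220.0, 416.0]]
-3 145 [[224.0, 283.0], [222.0, 317.0], [218.0, 362.0], [200.0, 418.0]]
-3 148.5 [[190.0, 285.0], [188.0, 319.0], [184.0, 364.0], [178.0, 422.0]]
-3 152 [[157.0, 289.0], [154.0, 323.0], [151.0, 368.0], [158.0, 427.0]]
-3 155 [[130.0, 294.0], [127.0, 328.0], [123.0, 373.0], [141.0, 432.0]]
0 142 [[256.0, 312.0], [255.0, 348.0], [253.0, 395.0], [225.0, 443.0]]
0 145 [[227.0, 312.0], [225.0, 348.0], [224.0, 395.0], [207.0, 445.0]]
0 148.5 [[193.0, 315.0], [192.0, 351.0], [191.0, 398.0], [186.0, 448.0]]
0 152 [[160.0, 319.0], [160.0, 355.0], [159.0, 402.0], [166.0, 453.0]]
0 155 [[134.0, 324.0], [133.0, 360.0], [132.0, 407.0], [150.0, 458.0]]
3 142 [[259.0, 342.0], [259.0, 379.0], [259.0, 428.0], [231.0, 468.0]]
3 145 [[230.0, 342.0], [230.0, 380.0], [231.0, 429.0], [214.0, 470.0]]
3 148.5 [[197.0, 345.0], [198.0, 382.0], [199.0, 431.0], [194.0, 473.0]]
3 152 [[165.0, 349.0], [166.0, 386.0], [168.0, 436.0], [175.0, 478.0]]
3 155 [[139.0, 354.0], [140.0, 391.0], [142.0, 441.0], [160.0, 482.0]]
```

View pics/e3n.png

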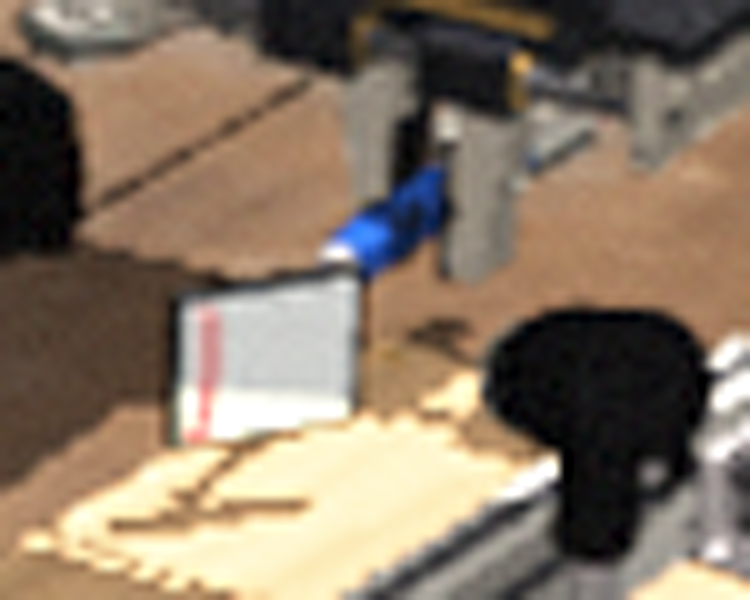

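The measured reflection puts the face at about 147°, against the wanted 148.5° (limit 5.7°), with tilt near zero and the centre within about 3 mm. All of that is inside tolerance. I check the chips' distance from the plate and the stillness, then hand in.

Run:
```python
from jf import *
d=np.load("e2.npz"); c=(d["K"],d["R"],d["e"])
print([w2j(pix2w(c,q,.004)).round(3).tolist() for q in [(339,190),(354,196),(375,179),(412,174),(399,200)]])
s=snapshot("side"); 
for t in ["tape_measure","ink_bottle","eraser","off_cut_centre"]:
    print(t,[ (round(x["confidence"],2),x["bbox"]) for x in silhouettes(s,t)[:1]])
o=ctrl.get_obs(); print(o["clock"],o["tool_pos"],o["qvel"].round(2),o["opening"])
ctrl.close_job()
```

```text
[[0.064, -0.165], [0.053, -0.162], [0.04, -0.175], [0.016, -0.182], [0.021, -0.162]]
tape_measure [(0.62, [251.6, 187.9, 25.5, 19.3])]
ink_bottle [(0.85, [211.8, 201.2, 13.1, 29.7])]
eraser [(0.73, [281.2, 335.7, 17.9, 18.7])]
off_cut_centre [(0.81, [161.7, 288.1, 73.8, 60.1])]
29.3833 [ 0.58296389 -0.17036733  0.04682668] [ 0.08  0.21 -0.15  0.03  0.09 -0.  ] 0.013352980754947041
the job is handed in; nothing more can be done
```

The job is handed in at about 29 s of the 70 s allowed; the hand-in reported no verdict.

I held the off-cut about 1 mm above the plate, 2–3 mm behind the fence, and swept it once from left to right, which pushed all five chips off the right edge. I laid the off-cut flat back in its old place, lifted the mirror out of its rest and brought it to the focus point.

| Check | Result |
|---|---|
| Chips | All five on the bench, centres at jig y of −0.162 to −0.182 m (plate edge at −0.150 m) |
| Off-cut | Flat on the bench and let go |
| Mirror position | In the side view its outline matches the predicted one to about 1 px, roughly 2–3 mm |
| Mirror angle | The red line's reflection in the side view gives about 147°, against the wanted 148.5° (limit 5.7°), with almost no tilt |
| Grip and stillness | Gripper held at 13–14 mm on the handle, arm practically still |
| Tape measure, ink bottle, eraser | In the side view, where they were at the start within detector noise |

- **Mirror angle, disagreement:** an oblique early view had put the mirror's starting angle 3.4° lower than the later view from above. I used the later one, and the reflection supports it.
- **Left uncorrected:** the remaining 1.5° angle error, since it is well inside tolerance.

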